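# Vent and remove the pressure cap of a bench cooling unit

### The job

Take the pressure cap off the bench cooling unit: without pressing, turn it anticlockwise (seen from above) until it just rests against its sprung first stop, without forcing that stop, and keep it there for about a second to vent; then press it down gently, not to the bottom, turn it on past the stop to the end of its turn, and lift it off. Stand the cap upright in the steel drip cup, grip bar up, disc resting on the cup's rim, without dropping it, let go, and leave everything else where it stands.

Things in the scene. Friction and masses are not known exactly. Their poses are not given: they have to be found in the camera images.
- unit: Fixed grey cooling unit, box 190 (x) x 160 (y) x 110 mm tall, front panel on its -x side, a short aluminium filler neck with the cap on its top. Origin: centre of the underside.
- neck (a point): Centre of the filler neck's mouth, at its rim, 34 mm above the unit's top, 144 mm above the bench. Neck 56 mm outside diameter, upright; flange, stop and seat are hidden inside. With the cap closed the cap's origin is 13 mm below this point and the cap's disc 11 mm above it.
- cap: Black pressure cap with grip bar, about 150 g, 61 mm tall. Origin: centre of the foot's bottom; z up its axis, x along the bar. From the origin: two lugs along x (46 mm tip to tip, 8 wide) at z 2-7 mm, stem 24 mm wide to z 24, disc 66 mm wide z 24-31, grip bar 56 (x) x 14 (y) mm z 31-61. Turns about z, anticlockwise from above to open; the whole turn is 45 to 90 degrees.
- cap_grip (a point): Middle of the cap's grip bar, 46 mm above the cap's origin, 15 mm below the bar's top. At the end of the turn, let up, the cap springs up 4 mm and then lifts straight out; raised 30 mm it is clear of the neck.
- stop (a joint): How far the cap has pushed back the sprung first stop, rad: 0 untouched, 4 N m/rad. Resting on it reads 0.03 to 0.09; 0.14 damages it. Its angle is hidden and varies: met after 10 to 55 degrees of turn, until then it turns almost freely (under 0.1 N m). From first touch it is 30 to 35 degrees more, pressed, to release, where a hard end stop is met.
- seat (a joint): Travel of the sprung seat under the cap, m: 0 with the cap closed, positive when the cap is pressed down, -0.004 when the cap is released or off. Spring 1200 N/m, pushing the cap up with 7 N at 0. The cap passes the first stop when pressed about 4 to 7 mm (roughly 10 to 14 N of push); over 9 mm the seal is crushed.
- cup: Fixed steel drip cup on a 96 mm round foot, standing on the bench, open upward. Origin: centre of the underside. Mouth 55 mm inside, 62 mm outside diameter, inner floor 9 mm and rim 40 mm above the bench.
- cup_rim (a point): Centre of the cup's mouth at rim height. With the cap standing in the cup its disc's underside rests here, so the cap's origin is 24 mm below.
- fitting: Bystander, leave alone: small brass hose fitting, 22 mm wide, 30 mm tall, standing on the unit's top at a rear corner. Origin: centre of the underside.
- spool: Bystander, leave alone: steel wire spool, 54 mm wide, 42 mm tall, standing. Origin: centre of the underside.
- spare_cap: Bystander, leave alone: round low black screw cap without a grip bar, 48 mm wide, 20 mm tall, lying on the bench. Origin: centre of the underside.
- adapter: Bystander, leave alone: small round pipe adapter, aluminium foot and brass stub, 32 mm wide, 32 mm tall, standing. Origin: centre of the underside.
- nut: Bystander, leave alone: steel hexagon nut, 26 mm wide, 12 mm tall, lying on the unit's top at the other rear corner. Origin: centre of the underside.

How it is judged (in metres and radians):
On the way, in this order (a step that is already met when the one before it is completed fails the run):
1. the unpressed cap rests against its first stop for half a second (value of joint stop above 0.015 rad and value of joint seat between -0.002 and 0.002 m), for 0.5 s.
2. the cap is pressed down below the stop (value of joint seat above 0.003 m), for 0.1 s.
3. the cap is lifted clear of the neck (z of cap in the frame of neck above 0.005 m), for 0.1 s.
At the end, for the whole second after the job is handed in: The cap stands upright (within 7 degrees) and at rest in the drip cup, disc on the rim (height within 3 mm, centred within 8 mm), let go; the neck is open (horizontal distance between cap and cup_rim below 0.008 m and z of cap in the frame of cup_rim between -0.027 and -0.021 m and angle between cap's own z axis and vertical below 0.12 rad and linear speed of cap below 0.02 m/s and contact force between the fingers and cap below 0.1 N and value of joint seat below -0.002 m); the robot touches nothing.
It fails at once if the first stop is forced (pushed back more than 0.14 rad) (value of joint stop above 0.14 rad).
It fails at once if the seal is crushed (cap pressed more than 9 mm) (value of joint seat above 0.009 m).
It fails at once if the cap is dropped or thrown (linear speed of cap above 0.7 m/s and contact force between the fingers and cap below 0.1 N).
It fails at once if a bystander is moved by more than 20 mm (distance of any of fitting, spool, spare_cap, adapter, nut from where it was at the start of the episode above 0.02 m).
It also fails if it takes over 69 s, if anything falls off the work surface, if the arm or the gripper's body presses on something with over 40 N, if the wrist force passes 120 N, or if a joint passes its speed limit or range.

### The arm

A 6-joint arm with a two-finger parallel gripper is mounted at the origin on the work surface. World frame = base frame: x ahead of the robot, y to its left, z up, the work surface at z = 0. Lengths are in mm, angles in rad, forces in N, time in s.
With the tool pointing down it reaches from about 325 to 875 mm from the base axis. Payload 4.4 kg.
Tool frame: the origin (TCP) lies at the very end of the fingers, on their centre line; the grasp point (between the pads) lies 19 mm behind it (env.grip_point_offset is the z of the grasp point in the tool frame, in mm); z points along the fingers, x is the direction in which the jaws open and shut, and the axes are right-handed (so a half turn about z gives the same grasp; the last joint's range is limited). The gripper opens to 85 mm and grips with 20 to 120 N. Pads are 22 mm wide; open, the fingers measure 114 mm over their backs; the gripper's body (76 mm by 85 mm) begins 54 mm behind the grasp point. The pads swing forward as they close: fully open they stand 13 mm farther back than shut.
Start: joints at [-1.464, 0.207, 1.542, -0, 1.393, -0.15], TCP at [146.586, -556.003, 203.882] pointing down, gripper open.
Joint ranges: [-2.73, 2.73], [-0.86, 2.22], [0.23, 2.46], [-1.11, 4.25], [0.08, 2.63], [-2.82, 2.82]. Speed limits (rad/s): [2.79, 2.79, 3.14, 3.14, 3.14, 3.14].

### API

Orientations are given as [roll, pitch, yaw] about the fixed x, y, z axes, in that order (R = Rz(yaw) Ry(pitch) Rx(roll)).
In Python, from station import env gives the robot as it stands.
- The arm moves only by the tool step_arm, never from a script. Its argument "plan" is a list of rows, each a list of 7 numbers: the finger opening in m, from 0 to 0.0854, then the shift along the world's x, y, z in m, then the turn, a rotation vector about the world's x, y, z in rad. In form: [[fingers, x, y, z, ax, ay, az], ...]. A call has 1 to 8 rows; each row shifts and turns the pose as measured when the row begins; what a row does not reach is not made up. A row lasts 1/8 s, in which the tool goes at most 62.5 mm and 10.7 degrees, less where a joint would pass 70% of its speed; a pose out of reach is approached as far as the arm can. A call with a gripper value outside its range is refused whole. The fingers move at their own pace and stop on an object; "force" is the grip in N (left out, the last holds). Time passes only in rows, so rows that do not move let the fingers close. It gives the time, the measured TCP pose, the force and the opening at its end, in the units of the state.
- env.get_state(): the state, without advancing time (a new reading comes with each control period).
- env.snapshot(name): name is "side" or "top"; returns (picture, depth): 400x640x3 uint8, red, green, blue; 400x640 float32, mm along the optical axis (not along the pixel's ray), 0 where there is no reading.
- env.calibration(name): a dict with "mtx" (3x3 intrinsics, pixels), "cam_to_world" (4x4, takes a point from camera to world coordinates). Camera axes: x right, y up, looking along -z (the intrinsics and any distortion apply to the point x, -y, -z); pixel columns grow to the right and rows downward; lengths in mm; the calibration is good to about 2 mm. A picture is of the moment at which its call begins. calibration takes no time and is no camera call.
- env.sign_off(): hands the job in, once; it reports no verdict.
The state is a dict: "clock": time; "joints": joint angles; "qd": joint speeds; "joint_efforts": joint torques, N m; "tool_pos": TCP position; "orientation": TCP orientation; "wrist_force": force on the tool from outside, world axes, zero at the start; "torque": the same for the moment, N m; "gripper_width": opening from 0.0 (shut) to 1.0 (fully open).
Only numpy, scipy, OpenCV 4.12 (cv2) and the standard library are available. Lean on these libraries where they do the work, as an engineer would, in place of code of your own. Each camera call takes 0.05 s, during which the arm holds its last target.

## Working session

There is one attempt and no reset: what is moved stays moved. The work goes in short steps, Python scripts to look and compute and a tool call to move; the robot and the scene stay as the last step left them, time stands still between calls to the robot, and variables do not carry over. Pictures are saved under pics/ and viewed, and the job is handed in when it is done.

Besides the shell and the picture viewer there is one more tool, called after "Emit:" by a JSON object that holds its "name" and its "arguments", one argument or row to a line. step_arm: Moves the arm, as the interface text tells. Its arguments: {"type":"object","properties":{"plan":{"type":"array"},"force":{"type":"number"}},"required":["plan"]}

```bash
ls; mkdir -p pics; cat > h.py <<'E'
import numpy as np, cv2
from station import env
def snap(n,name):
    p,d=env.snapshot(n); cv2.imwrite(f'pics/{name}.png',cv2.cvtColor(p,cv2.COLOR_RGB2BGR)); np.save(f'pics/{name}.npy',d); return p,d
def world(n,u,v,depth):
    c=env.calibration(n); K=np.array(c['mtx']);T=np.array(c['cam_to_world'])
    q=cv2.undistortPoints(np.array([[[u,v]]],float),K,np.array(c.get('dist',np.zeros(5)),float))[0,0]
    return (T@np.array([q[0]*depth,-q[1]*depth,-depth,1]))[:3]
def onplane(n,u,v,z):
    a=world(n,u,v,100);b=world(n,u,v,200);t=(z-a[2])/(b[2]-a[2]);return a+t*(b-a)
E
python3 - <<'E'
from h import *
for n in('top','side'):
    c=env.calibration(n);print(n,c.keys(),np.round(c['mtx'],1),np.round(c['cam_to_world'],3))
    snap(n,n+'0')
print(env.get_state(), env.grip_point_offset)
E
```

```text
pics
top dict_keys(['mtx', 'cam_to_world']) [[470.6   0.  322.7]
 [  0.  470.6 195.2]
 [  0.    0.    1. ]] [[-4.000000e-03  9.910000e-01 -1.330000e-01  4.052380e+02]
 [-1.000000e+00 -3.000000e-03  5.000000e-03  2.203600e+01]
 [ 4.000000e-03  1.340000e-01  9.910000e-01  1.277969e+03]
 [ 0.000000e+00  0.000000e+00  0.000000e+00  1.000000e+00]]
side dict_keys(['mtx', 'cam_to_world']) [[404.8   0.  316.7]
 [  0.  404.8 196.1]
 [  0.    0.    1. ]] [[-7.72000e-01  3.52000e-01 -5.29000e-01  1.20949e+02]
 [-6.36000e-01 -4.15000e-01  6.51000e-01  5.20131e+02]
 [ 9.00000e-03  8.39000e-01  5.45000e-01  5.40936e+02]
 [ 0.00000e+00  0.00000e+00  0.00000e+00  1.00000e+00]]
{'clock': 0.1, 'joints': array([-1.46346117e+00,  2.07357788e-01,  1.54283958e+00, -6.81009736e-06,
        1.39352071e+00, -1.50466866e-01]), 'qd': array([ 0.00033044, -0.00253962, -0.00362898, -0.00110242,  0.00083663,
        0.00138661]), 'joint_efforts': array([-5.94546946e-04, -3.84095979e+01, -2.92549324e+01, -2.05090259e-04,
        4.88277074e-03,  1.26163809e-05]), 'tool_pos': array([ 146.52249808, -555.23228942,  202.81537885]), 'orientation': array([-3.14128068e+00,  2.10241485e-03, -1.31299277e+00]), 'wrist_force': array([-0.74115454,  0.28783983,  0.14573759]), 'torque': array([-0.039089  ,  0.03132309,  0.00559887]), 'gripper_width': 1.006299605474688} -18.700000000000003
```

View pics/top0.png

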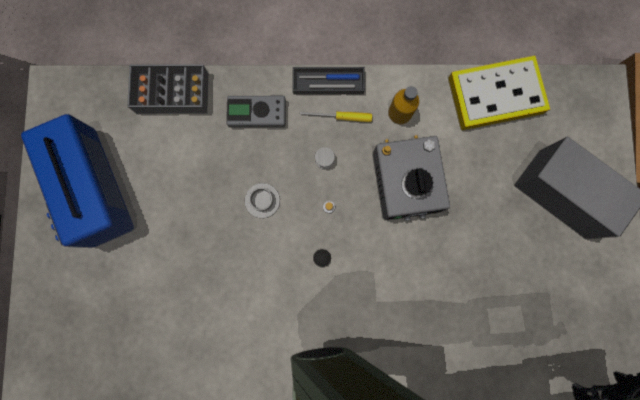

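View pics/side0.png

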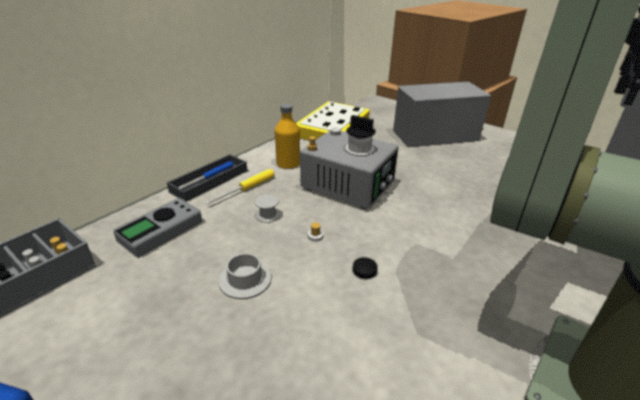

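The top view shows the unit at about (412,178) with the cap at (418,183), and the cup at (262,200). The spool is at (326,158), the adapter at (329,206) and the spare cap at (322,258). I'll enlarge the cap and the cup.

```bash
python3 - <<'E'
import cv2,numpy as np
im=cv2.imread('pics/top0.png')
a=cv2.resize(im[150:220,380:455],None,fx=7,fy=7,interpolation=cv2.INTER_CUBIC)
b=cv2.resize(im[180:222,240:285],None,fx=6,fy=6,interpolation=cv2.INTER_CUBIC)
c=np.zeros((490,800,3),np.uint8);c[:490,:525]=a;c[:252,528:798]=b
cv2.imwrite('pics/crop0.png',np.clip(c*1.5,0,255).astype(np.uint8))
from h import *
d=np.load('pics/top0.npy')
# disc/bar points by depth
def cloud(n,d,u0,u1,v0,v1):
    P=[]
    for v in range(v0,v1):
        for u in range(u0,u1):
            if d[v,u]>0:P.append([u,v,*world(n,u,v,d[v,u])])
    return np.array(P)
P=cloud('top',d,375,455,130,225)
bar=P[P[:,4]>175]; print(len(bar),bar[:,2:].mean(0),bar[:,2:].min(0),bar[:,2:].max(0))
if len(bar)>5:
    print(cv2.minAreaRect(bar[:,2:4].astype(np.float32)))
    w=np.linalg.eigh(np.cov(bar[:,2:4].T));print(w)
disc=P[(P[:,4]>140)&(P[:,4]<172)];print(len(disc),cv2.minEnclosingCircle(disc[:,2:4].astype(np.float32)))
top=P[(P[:,4]>100)&(P[:,4]<118)];print(len(top),cv2.minAreaRect(top[:,2:4].astype(np.float32)),top[:,4].mean())
Q=cloud('top',d,240,285,175,225)
rim=Q[Q[:,4]>30];print(len(rim),cv2.minEnclosingCircle(rim[:,2:4].astype(np.float32)),rim[:,4].mean())
foot=Q[(Q[:,4]>4)];print(len(foot),cv2.minEnclosingCircle(foot[:,2:4].astype(np.float32)))
E
```

```text
Traceback (most recent call last):
  File "h.py", line 6, in world
    c=env.calibration(n); K=np.array(c['mtx']);T=np.array(c['cam_to_world'])
ValueError: time passes only in moves, steps and waits
```

View pics/crop0.png

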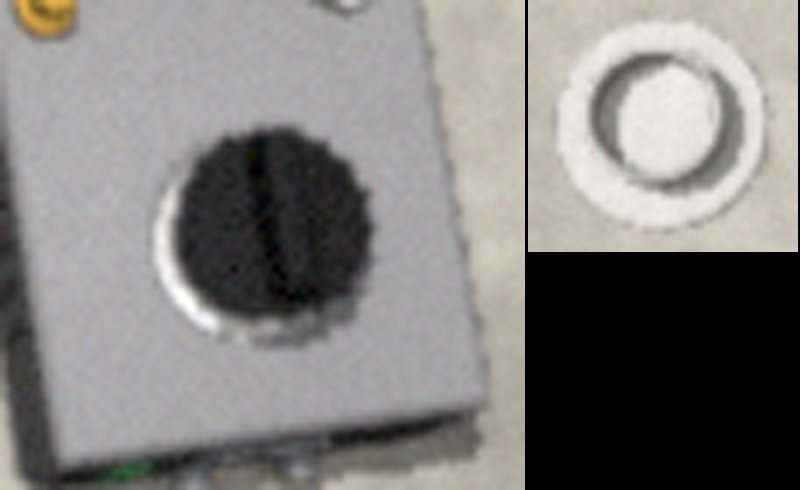

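The crop shows the cap's disc and bar running nearly vertical with a slight tilt, and the cup's mouth. I'll cache the calibration and use the depth.

```bash
python3 - <<'E'
from station import env
import pickle; pickle.dump({n:env.calibration(n) for n in('top','side')},open('cal.pkl','wb'))
E
cat > h.py <<'E'
import numpy as np, cv2, pickle
from station import env
CAL=pickle.load(open('cal.pkl','rb'))
def snap(n,name):
    p,d=env.snapshot(n); cv2.imwrite(f'pics/{name}.png',cv2.cvtColor(p,cv2.COLOR_RGB2BGR)); np.save(f'pics/{name}.npy',d); return p,d
def world(n,u,v,depth):
    c=CAL[n]; K=np.array(c['mtx']);T=np.array(c['cam_to_world'])
    u,v,depth=[np.asarray(x,float) for x in(u,v,depth)]
    x=(u-K[0,2])/K[0,0]*depth;y=(v-K[1,2])/K[1,1]*depth
    return np.stack([x,-y,-depth],-1)@T[:3,:3].T+T[:3,3]
def onplane(n,u,v,z):
    a=world(n,u,v,100);b=world(n,u,v,200);t=(z-a[...,2:])/(b[...,2:]-a[...,2:]);return a+t*(b-a)
def cloud(n,d,u0,u1,v0,v1):
    V,U=np.mgrid[v0:v1,u0:u1];m=d[v0:v1,u0:u1]>0
    return np.c_[U[m],V[m],world(n,U[m],V[m],d[v0:v1,u0:u1][m])]
def project(n,p):
    c=CAL[n];T=np.array(c['cam_to_world']);K=np.array(c['mtx'])
    q=(np.asarray(p,float)-T[:3,3])@T[:3,:3]
    return np.array([K[0,2]+K[0,0]*q[0]/-q[2],K[1,2]-K[1,1]*q[1]/-q[2]])
def st():
    s=env.get_state();print('t',round(s['clock'],2),'pos',np.round(s['tool_pos'],1),'rpy',np.round(s['orientation'],4),'F',np.round(s['wrist_force'],2),'M',np.round(s['torque'],3),'w',round(s['gripper_width'],3),'j',np.round(s['joints'],3))
    return s
E
python3 - <<'E'
from h import *
f=lambda a:a.astype(np.float32)
d=np.load('pics/top0.npy')
P=cloud('top',d,375,455,130,225)
print('zhist',np.histogram(P[:,4],bins=np.arange(-10,215,10)))
bar=P[P[:,4]>172]; print(len(bar),bar[:,2:].mean(0),bar[:,2:].min(0),bar[:,2:].max(0))
if len(bar)>5:
    print(cv2.minAreaRect(f(bar[:,2:4])))
    w=np.linalg.eigh(np.cov(bar[:,2:4].T));print(w)
disc=P[(P[:,4]>140)&(P[:,4]<165)];print('disc',len(disc),cv2.minEnclosingCircle(f(disc[:,2:4])),np.median(disc[:,4]))
top=P[(P[:,4]>100)&(P[:,4]<118)];print('top',len(top),cv2.minAreaRect(f(top[:,2:4])),top[:,4].mean())
Q=cloud('top',d,240,285,175,225)
rim=Q[Q[:,4]>32];print('rim',len(rim),cv2.minEnclosingCircle(f(rim[:,2:4])),np.median(rim[:,4]), cv2.fitEllipse(f(rim[:,2:4])))
foot=Q[(Q[:,4]>4)];print(len(foot),cv2.minEnclosingCircle(f(foot[:,2:4])))
for nm,(u,v) in dict(spool=(326,158),adapter=(329,206),spare=(322,258)).items():
    R=cloud('top',d,u-20,u+20,v-20,v+20);R=R[R[:,4]>6];print(nm,R[:,2:].mean(0),R[:,4].max())
for nm,(u,v) in dict(fit=(387,150),nut=(429,145)).items():
    R=cloud('top',d,u-8,u+8,v-8,v+8);R=R[R[:,4]>116];print(nm,R[:,2:].mean(0),R[:,4].max())
E
```

```text
zhist (array([ 898, 1488,   11,   29,   45,   83,   65,   51,   56,   73,   76,
       1501, 2418,  134,   22,   15,   48,  370,   26,   42,  120,    0]), array([-10,   0,  10,  20,  30,  40,  50,  60,  70,  80,  90, 100, 110,
       120, 130, 140, 150, 160, 170, 180, 190, 200, 210]))
180 [ 586.11940923 -212.19475646  190.01464044] [ 559.76568538 -222.60060522  173.12390453] [ 615.75608958 -203.37387037  197.98465421]
((587.4922485351562, -213.59323120117188), (55.708396911621094, 15.105712890625), 8.042952537536621)
EighResult(eigenvalues=array([ 19.34497047, 267.3732768 ]), eigenvectors=array([[ 0.12964303, -0.99156073],
       [-0.99156073, -0.12964303]]))
disc 361 ((619.132080078125, -185.5342559814453), 76.36193084716797) 162.3356560465959
top 3889 ((611.4905395507812, -210.4085693359375), (192.094482421875, 161.16058349609375), 7.727545261383057) 110.56478894329778
rim 110 ((562.535400390625, 182.05828857421875), 30.95315933227539) 39.860738058313586 ((562.604736328125, 181.72804260253906), (57.56302261352539, 58.38653564453125), 167.6882781982422)
987 ((565.7978515625, 180.49168395996094), 88.04633331298828)
spool [674.31452236  11.32807222  38.45055549] 49.702959641136204
adapter [543.88978675   3.79437563  17.28164978] 38.144492076808774
spare [406.58487714  19.32674364  18.15516726] 26.163821014406267
fit [ 672.61631648 -142.20905027  129.80216032] 144.9957586604628
nut [ 686.77093886 -249.60509098  122.26769458] 128.1807952257857
```

```bash
cat >> h.py <<'E'
def ring(c,r,z,n=72):
    a=np.linspace(0,2*np.pi,n);return [np.array([c[0]+r*np.cos(t),c[1]+r*np.sin(t),z]) for t in a]
def rect(c,L,W,yaw,z):
    R=np.array([[np.cos(yaw),-np.sin(yaw)],[np.sin(yaw),np.cos(yaw)]])
    pts=[np.r_[R@np.array([sx*L/2,sy*W/2])+c,z] for sx,sy in((1,1),(-1,1),(-1,-1),(1,-1),(1,1))];return pts
def overlay(n,src,out,polys,u0,u1,v0,v1,k):
    im=cv2.imread(src)[v0:v1,u0:u1];im=cv2.resize(im,None,fx=k,fy=k,interpolation=cv2.INTER_CUBIC)
    im=np.clip(im*1.4,0,255).astype(np.uint8)
    for p,col in polys:
        q=np.array([(project(n,x)-[u0,v0]+.5)*k-.5 for x in p]);cv2.polylines(im,[np.round(q).astype(np.int32)],False,col,1)
    cv2.imwrite(out,im);return im
E
python3 - <<'E'
from h import *
d=np.load('pics/top0.npy')
P=cloud('top',d,375,455,130,225)
b=P[P[:,4]>186];print(len(b),np.median(b[:,4]),cv2.minAreaRect(b[:,2:4].astype(np.float32)))
D=P[(P[:,4]>150)&(P[:,4]<169)];D=D[np.hypot(D[:,2]-587,D[:,3]+213)<45];print(cv2.minEnclosingCircle(D[:,2:4].astype(np.float32)))
c=(587.5,-213);cu=(562.5,182)
R=(0,0,255);G=(0,255,0);Y=(0,255,255)
cp=[(ring(c,33,155),G),(ring(c,33,162),G),(rect(c,56,14,.133,192),R)]
qp=[(ring(cu,31,40),R),(ring(cu,27.5,40),G),(ring(cu,48,0),Y)]
ims=[overlay('top','pics/top0.png','pics/o1.png',cp,390,440,155,215,8),overlay('top','pics/top0.png','pics/o2.png',qp,240,288,178,226,8),
overlay('side','pics/side0.png','pics/o3.png',cp,330,390,105,165,8),overlay('side','pics/side0.png','pics/o4.png',qp,212,277,245,300,8)]
H=300;ims=[cv2.resize(i,(int(i.shape[1]*H/i.shape[0]),H),interpolation=cv2.INTER_AREA) for i in ims]
w=800;o=np.zeros((600,w,3),np.uint8)
o[:300,:ims[0].shape[1]]=ims[0];o[:300,400:400+ims[1].shape[1]]=ims[1];o[300:,:ims[2].shape[1]]=ims[2];o[300:,400:400+ims[3].shape[1]]=ims[3]
cv2.imwrite('pics/ov.png',o)
E
```

```text
146 192.4515832822866 ((587.7903442382812, -213.76441955566406), (55.318843841552734, 14.768948554992676), 6.4137067794799805)
((587.8035888671875, -213.6124267578125), 34.81005096435547)
```

View pics/ov.png

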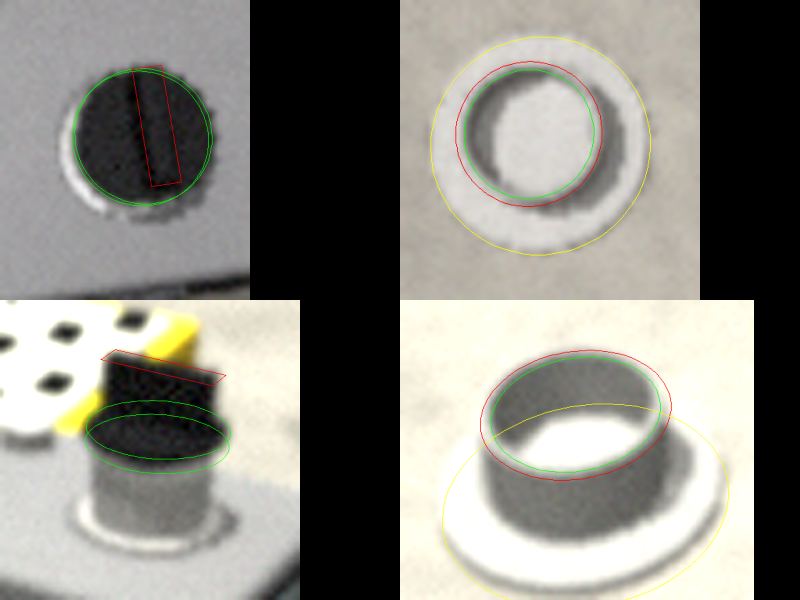

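The outlines match to about 1–2 mm. The cap is at about (587.7, -213.5) with yaw ≈ 0.125 rad, and the cup is at about (562.5, 182). Next I move above the cap.

Emit:
{"name": "step_arm", "arguments": {
  "plan": [
    [0.085,0.05,0.038,0.004,0,0,-0.016],
    [0.085,0.05,0.038,0.004,0,0,-0.016],
    [0.085,0.05,0.038,0.004,0,0,-0.016],
    [0.085,0.05,0.038,0.004,0,0,-0.016],
    [0.085,0.05,0.038,0.004,0,0,-0.016],
    [0.085,0.05,0.038,0.004,0,0,-0.016],
    [0.085,0.05,0.038,0.004,0,0,-0.016],
    [0.085,0.05,0.038,0.004,0,0,-0.016]
  ],
  "force": 30
}}

```text
clock: 1.1
tool_pos: [541.0, -250.0, 230.3]
orientation: [3.139, 0.007, -1.456]
wrist_force: [0.5, -0.5, -0.0]
gripper_width: 0.994
```

Emit:
{"name": "step_arm", "arguments": {
  "plan": [
    [0.06,0.03,0.024,0,0,0,0.005],
    [0.06,0.012,0.01,0,0,0,0],
    [0.06,0,0,0,0,0,0]
  ]
}}

```text
clock: 1.48
tool_pos: [585.6, -211.5, 228.5]
orientation: [3.137, 0.008, -1.445]
wrist_force: [-0.1, -0.1, 0.8]
gripper_width: 0.702
```

```bash
python3 - <<'E'
from h import *
st()
E
```

```text
t 1.48 pos [ 585.6 -211.5  228.5] rpy [ 3.1369  0.008  -1.4449] F [-0.11 -0.14  0.84] M [-0.059  0.017 -0.045] w 0.702 j [-0.488  0.295  1.381  0.004  1.474  0.957]
```

```bash
cat >> h.py <<'E'
from scipy.spatial.transform import Rotation as Ro
def corr(yaw):
    s=env.get_state();R=Ro.from_euler('xyz',s['orientation']);T=Ro.from_euler('xyz',[np.pi,0,yaw]);print('rotvec',np.round((T*R.inv()).as_rotvec(),4))
E
python3 - <<'E'
from h import *
corr(-1.446)
E
```

```text
rotvec [-0.0074 -0.0057 -0.0012]
```

Emit:
{"name": "step_arm", "arguments": {
  "plan": [
    [0.06,0.002,-0.0018,-0.01,-0.0074,-0.0057,0],
    [0.06,0,0,-0.008,0,0,0],
    [0.06,0,0,0,0,0,0]
  ]
}}

```text
clock: 1.85
tool_pos: [584.3, -216.5, 208.3]
orientation: [3.139, -0.0, -1.45]
wrist_force: [0.2, -0.1, -0.2]
gripper_width: 0.7
```

```bash
python3 - <<'E'
from h import *
st();corr(-1.446)
snap('top','t1');snap('side','s1')
a=cv2.imread('pics/t1.png')[130:230,370:470];b=cv2.imread('pics/s1.png')[70:190,300:420]
o=np.hstack([cv2.resize(a,(400,400),interpolation=cv2.INTER_CUBIC),cv2.resize(b,(400,400),interpolation=cv2.INTER_CUBIC)])
cv2.imwrite('pics/c1.png',np.clip(o*1.5,0,255).astype(np.uint8))
E
```

```text
t 1.85 pos [ 584.3 -216.5  208.3] rpy [ 3.1387e+00 -2.0000e-04 -1.4498e+00] F [ 0.15 -0.11 -0.19] M [0.011 0.029 0.003] w 0.7 j [-0.493  0.306  1.409 -0.002  1.429  0.958]
rotvec [ 0.0005 -0.0029  0.0038]
```

View pics/c1.png

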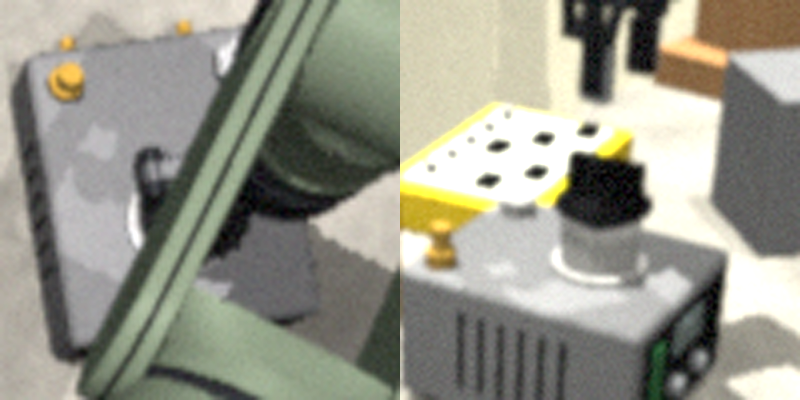

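The arm hides most of the top view. The side view shows the open fingers above the bar. The TCP reading shifted by more than I commanded, so I'll see whether it settles.

Emit:
{"name": "step_arm", "arguments": {
  "plan": [
    [0.06,0,0,0,0,0,0]
  ]
}}

```text
clock: 2.08
tool_pos: [585.1, -217.0, 209.8]
orientation: [3.141, -0.002, -1.45]
wrist_force: [-0.7, -0.2, -0.3]
gripper_width: 0.701
```

Emit:
{"name": "step_arm", "arguments": {
  "plan": [
    [0.06,0,0,0,0,0,0]
  ]
}}

```text
clock: 2.2
tool_pos: [585.2, -217.2, 210.1]
orientation: [3.141, -0.002, -1.45]
wrist_force: [-1.0, -0.4, 0.2]
gripper_width: 0.705
```

Emit:
{"name": "step_arm", "arguments": {
  "plan": [
    [0.06,0,0,0,0,0,0]
  ]
}}

```text
clock: 2.33
tool_pos: [585.4, -217.2, 210.5]
orientation: [-3.141, -0.002, -1.45]
wrist_force: [0.5, 0.3, -0.1]
gripper_width: 0.706
```

Emit:
{"name": "step_arm", "arguments": {
  "plan": [
    [0.06,0.0022,0.0035,-0.01,0,0.002,0.004],
    [0.06,0,0,-0.01,0,0,0],
    [0.06,0,0,0,0,0,0]
  ]
}}

```text
clock: 2.7
tool_pos: [587.6, -213.0, 188.6]
orientation: [3.139, -0.001, -1.445]
wrist_force: [-0.2, 1.1, -0.3]
gripper_width: 0.705
```

Emit:
{"name": "step_arm", "arguments": {
  "plan": [
    [0.06,0,0,-0.01,0,0,0],
    [0.06,0,0,-0.009,0,0,0],
    [0.06,0,0,-0.002,0,0,0],
    [0.06,0,0,0,0,0,0]
  ]
}}

```text
clock: 3.2
tool_pos: [587.3, -212.9, 165.4]
orientation: [3.138, -0.001, -1.445]
wrist_force: [-0.3, 0.3, 0.8]
gripper_width: 0.7
```

```bash
python3 - <<'E'
from h import *
st()
snap('side','s2')
b=cv2.imread('pics/s2.png')[70:190,300:420]
cv2.imwrite('pics/c2.png',np.clip(cv2.resize(b,(600,600),interpolation=cv2.INTER_CUBIC)*1.7,0,255).astype(np.uint8))
E
```

```text
t 3.2 pos [ 587.3 -212.9  165.4] rpy [ 3.1381e+00 -9.0000e-04 -1.4453e+00] F [-0.26  0.25  0.81] M [ 0.05  -0.031  0.018] w 0.7 j [-0.485  0.343  1.45  -0.003  1.35   0.961]
```

View pics/c2.png

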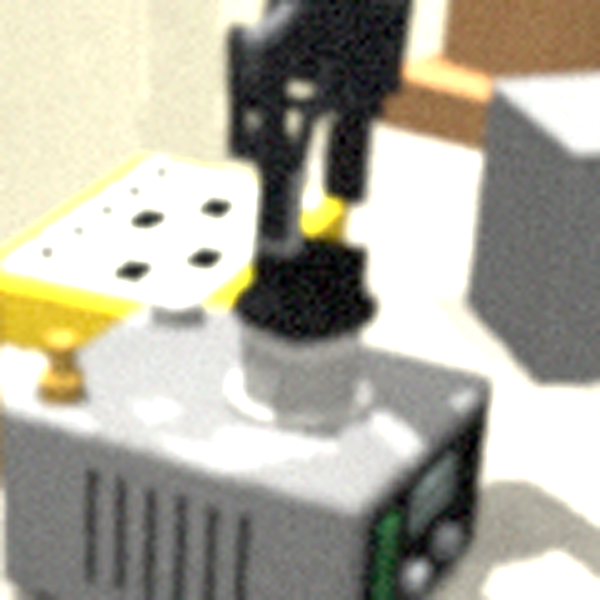

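The fingers straddle the bar in the side view. Closing gently, with null rows.

Emit:
{"name": "step_arm", "arguments": {
  "plan": [
    [0.03,0,0,0,0,0,0],
    [0.012,0,0,0,0,0,0],
    [0.0,0,0,0,0,0,0],
    [0.0,0,0,0,0,0,0],
    [0.0,0,0,0,0,0,0],
    [0.0,0,0,0,0,0,0]
  ],
  "force": 25
}}

```text
clock: 4.0
tool_pos: [588.1, -213.3, 166.9]
orientation: [3.14, -0.002, -1.445]
wrist_force: [1.2, -0.6, 0.2]
gripper_width: 0.002
```

```bash
python3 - <<'E'
from h import *
st()
E
```

```text
t 4.0 pos [ 588.1 -213.3  166.9] rpy [ 3.1403e+00 -2.5000e-03 -1.4453e+00] F [ 1.22 -0.62  0.17] M [ 0.019 -0.067 -0.035] w 0.002 j [-0.485  0.342  1.449 -0.003  1.35   0.961]
```

The opening reads about 0, so the fingers shut without the bar between them, or the pads are not where I think. Looking.

```bash
python3 - <<'E'
from h import *
p,d=snap('side','s3');_,dt=snap('top','t3')
b=cv2.imread('pics/s3.png')[70:190,300:420]
a=cv2.imread('pics/t3.png')[130:230,370:470]
cv2.imwrite('pics/c3.png',np.clip(np.hstack([cv2.resize(b,(500,500),interpolation=cv2.INTER_CUBIC),cv2.resize(a,(300,500))])*1.7,0,255).astype(np.uint8))
for z in (145,167,192): print(project('side',[588,-213,z]))
E
```

```text
[360.47370057 137.04346246]
[361.1292345  128.23263245]
[361.89501439 117.9400206 ]
```

View pics/c3.png

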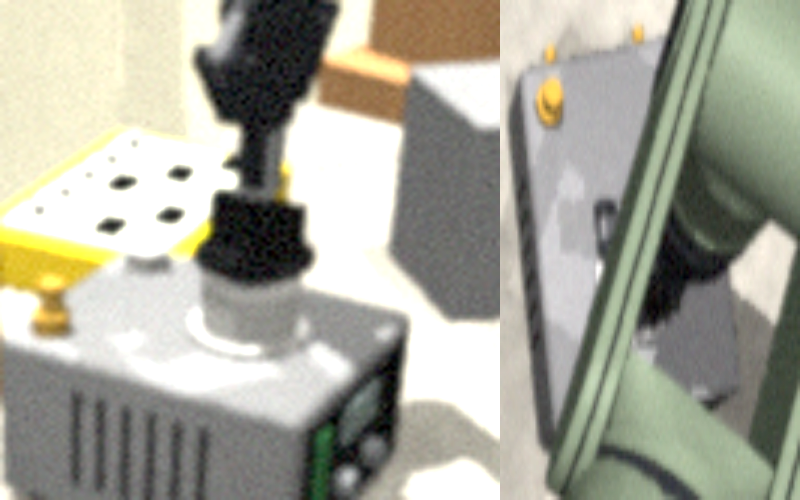

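```bash
python3 - <<'E'
from h import *
d=np.load('pics/s3.npy')
P=cloud('side',d,345,380,70,140)
np.set_printoptions(suppress=True,linewidth=200)
for v in range(84,136,4):
    row=P[P[:,1]==v]
    m=(np.hypot(row[:,2]-588,row[:,3]+213)<60)
    print(v,[tuple(np.round(r[[0,2,3,4]]).astype(int)) for r in row[m][::3]])
b=cv2.imread('pics/s3.png')[95:140,335:390]
cv2.imwrite('pics/c3b.png',np.clip(cv2.resize(b,None,fx=13,fy=13,interpolation=cv2.INTER_CUBIC)*3.,0,255).astype(np.uint8))
E
```

```text
84 [(np.int64(355), np.int64(573), np.int64(-155), np.int64(286)), (np.int64(359), np.int64(575), np.int64(-172), np.int64(282)), (np.int64(362), np.int64(578), np.int64(-189), np.int64(277)), (np.int64(365), np.int64(577), np.int64(-198), np.int64(275)), (np.int64(368), np.int64(571), np.int64(-200), np.int64(276)), (np.int64(371), np.int64(578), np.int64(-223), np.int64(269)), (np.int64(374), np.int64(575), np.int64(-230), np.int64(268)), (np.int64(377), np.int64(584), np.int64(-258), np.int64(260))]
88 [(np.int64(347), np.int64(593), np.int64(-156), np.int64(274)), (np.int64(350), np.int64(585), np.int64(-155), np.int64(276)), (np.int64(353), np.int64(579), np.int64(-157), np.int64(277)), (np.int64(357), np.int64(571), np.int64(-159), np.int64(278)), (np.int64(360), np.int64(572), np.int64(-172), np.int64(274)), (np.int64(363), np.int64(583), np.int64(-201), np.int64(265)), (np.int64(366), np.int64(574), np.int64(-199), np.int64(267)), (np.int64(369), np.int64(571), np.int64(-206), np.int64(266)), (np.int64(372), np.int64(576), np.int64(-225), np.int64(260)), (np.int64(375), np.in
[... 4056 characters left out ...]
), (np.int64(371), np.int64(563), np.int64(-214), np.int64(174))]
132 [(np.int64(346), np.int64(612), np.int64(-187), np.int64(159)), (np.int64(349), np.int64(603), np.int64(-186), np.int64(162)), (np.int64(352), np.int64(597), np.int64(-191), np.int64(163)), (np.int64(355), np.int64(591), np.int64(-193), np.int64(164)), (np.int64(358), np.int64(587), np.int64(-199), np.int64(163)), (np.int64(361), np.int64(582), np.int64(-204), np.int64(162)), (np.int64(364), np.int64(577), np.int64(-208), np.int64(163)), (np.int64(367), np.int64(570), np.int64(-210), np.int64(164)), (np.int64(370), np.int64(563), np.int64(-213), np.int64(165)), (np.int64(373), np.int64(561), np.int64(-222), np.int64(163))]
```

View pics/c3b.png

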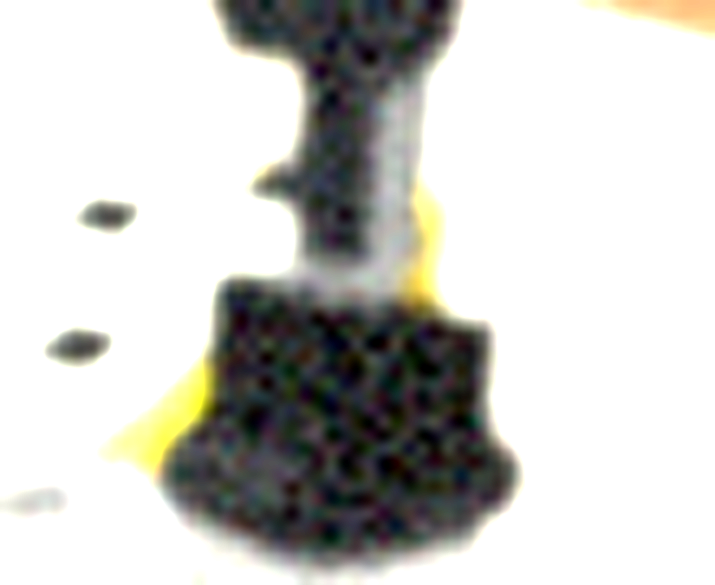

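Side depth puts the shut fingers directly above the bar: their ends are at z ≥ 193, although the TCP reads 167. The real fingertips therefore sit about 27 mm above the reported TCP. I'll raise the arm and measure this against a clear background.

Emit:
{"name": "step_arm", "arguments": {
  "plan": [
    [0.0,0,0,0.02,0,0,0],
    [0.0,0,0,0.02,0,0,0],
    [0.0,0,0,0,0,0,0]
  ]
}}

```text
clock: 4.47
tool_pos: [588.6, -213.6, 210.7]
orientation: [-3.141, -0.004, -1.445]
wrist_force: [-0.4, -1.0, -0.3]
gripper_width: -0.002
```

```bash
python3 - <<'E'
from h import *
s=st();snap('side','s4')
x,y,z=s['tool_pos'];
for k in (0,10,20,30,40): print(k,project('side',[x,y,z+k]))
d=np.load('pics/s4.npy')
P=cloud('side',d,340,385,70,140);P=P[np.hypot(P[:,2]-x,P[:,3]-y)<40]
for v in range(84,122,3):
    r=P[P[:,1]==v]
    if len(r): print(v,len(r),np.round(r[:,2:].mean(0)),r[:,0].min(),r[:,0].max())
b=cv2.imread('pics/s4.png')[80:140,335:390]
cv2.imwrite('pics/c4.png',np.clip(cv2.resize(b,None,fx=10,fy=10,interpolation=cv2.INTER_CUBIC)*2.5,0,255).astype(np.uint8))
E
```

```text
t 4.47 pos [ 588.6 -213.6  210.7] rpy [-3.1412 -0.0036 -1.4453] F [-0.43 -1.04 -0.33] M [-0.007 -0.027  0.002] w -0.002 j [-0.485  0.307  1.402 -0.003  1.43   0.961]
0 [362.41315598 109.88506192]
10 [362.7323338  105.58848567]
20 [363.0554008  101.23955564]
30 [363.38242851  96.83730907]
40 [363.7134902   92.38075945]
84 12 [ 585. -205.  272.] 358.0 369.0
87 12 [ 585. -205.  265.] 358.0 369.0
90 12 [ 585. -206.  259.] 358.0 369.0
93 11 [ 585. -206.  252.] 358.0 368.0
96 12 [ 586. -206.  245.] 357.0 368.0
117 14 [ 601. -210.  192.] 350.0 363.0
120 24 [ 587. -209.  189.] 350.0 373.0
```

View pics/c4.png

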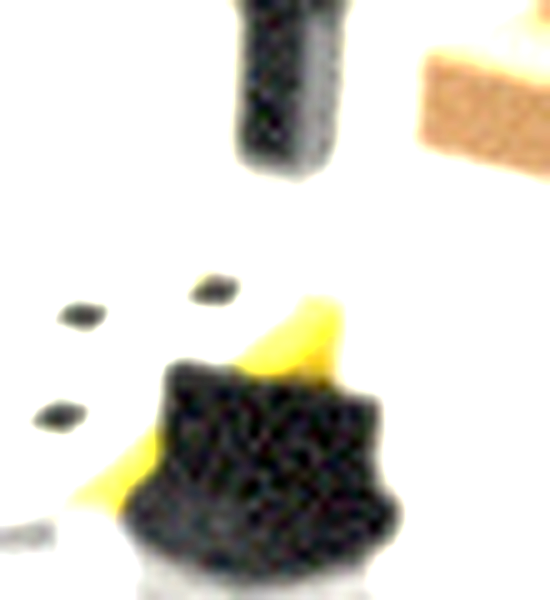

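```bash
python3 - <<'E'
from h import *
d=np.load('pics/s4.npy')
P=cloud('side',d,352,374,80,100);P=P[np.hypot(P[:,2]-588,P[:,3]+213)<40]
for v in (84,88,90,92,94,95,96,97,98):
    r=P[P[:,1]==v]
    print(v,*[(int(a),*[float(t) for t in np.round(b)]) for a,b in zip(r[:,0],r[:,2:])])
E
```

```text
84 (358, 595.0, -198.0, 272.0) (359, 592.0, -197.0, 272.0) (360, 592.0, -202.0, 271.0) (361, 590.0, -202.0, 272.0) (362, 587.0, -201.0, 272.0) (363, 583.0, -200.0, 274.0) (364, 583.0, -203.0, 273.0) (365, 582.0, -207.0, 272.0) (366, 582.0, -209.0, 272.0) (367, 577.0, -206.0, 273.0) (368, 578.0, -212.0, 272.0) (369, 580.0, -218.0, 270.0)
88 (358, 595.0, -200.0, 262.0) (359, 593.0, -201.0, 263.0) (360, 588.0, -197.0, 264.0) (361, 587.0, -200.0, 264.0) (362, 585.0, -201.0, 264.0) (363, 582.0, -198.0, 266.0) (364, 583.0, -204.0, 264.0) (365, 582.0, -207.0, 263.0) (366, 581.0, -210.0, 263.0) (367, 579.0, -210.0, 263.0) (368, 579.0, -215.0, 262.0) (369, 580.0, -220.0, 261.0)
90 (358, 594.0, -199.0, 258.0) (359, 592.0, -200.0, 259.0) (360, 590.0, -200.0, 259.0) (361, 588.0, -202.0, 259.0) (362, 586.0, -201.0, 260.0) (363, 582.0, -200.0, 261.0) (364, 583.0, -206.0, 259.0) (365, 582.0, -207.0, 259.0) (366, 580.0, -208.0, 259.0) (367, 578.0, -210.0, 259.0) (368, 579.0, -214.0, 258.0) (369, 580.0, -221.0, 256.0)
92 (358, 595.0, -201.0, 253.0) (359, 593.0, -202.0, 254.0) (360, 591.0, -202.0, 254
[... 998 characters left out ...]
 586.0, -200.0, 247.0) (362, 585.0, -202.0, 246.0) (363, 582.0, -201.0, 247.0) (364, 581.0, -204.0, 247.0) (365, 582.0, -209.0, 245.0) (366, 578.0, -208.0, 247.0) (367, 580.0, -214.0, 245.0) (368, 580.0, -219.0, 243.0)
97 (358, 597.0, -205.0, 241.0) (359, 597.0, -209.0, 240.0) (360, 592.0, -206.0, 242.0) (361, 591.0, -207.0, 242.0) (362, 587.0, -206.0, 243.0) (363, 585.0, -207.0, 243.0) (364, 585.0, -210.0, 242.0) (365, 580.0, -207.0, 244.0) (366, 578.0, -208.0, 244.0) (367, 579.0, -213.0, 243.0)
98 (360, 593.0, -207.0, 239.0) (361, 590.0, -207.0, 239.0) (362, 587.0, -206.0, 240.0) (363, 586.0, -208.0, 240.0) (364, 584.0, -210.0, 240.0) (365, 580.0, -207.0, 242.0) (366, 581.0, -213.0, 240.0)
```

The tips are at z ≈ 240 while the reading is 210.7, so the true fingertip height is about the reading + 29 mm. x and y agree within 2 mm. I'll reopen and descend with that allowance.

Emit:
{"name": "step_arm", "arguments": {
  "plan": [
    [0.045,0,0,0,0,0,0],
    [0.045,0,0,0,0,0,0],
    [0.045,0,0,0,0,0,0],
    [0.045,-0.0005,0,-0.02,0,0.002,0],
    [0.045,0,0,-0.02,0,0,0],
    [0.045,0,0,-0.015,0,0,0],
    [0.03,0,0,-0.005,0,0,0],
    [0.03,0,0,0,0,0,0]
  ]
}}

```text
clock: 5.52
tool_pos: [584.2, -211.7, 140.5]
orientation: [3.131, 0.003, -1.445]
wrist_force: [0.3, -0.6, 0.0]
gripper_width: 0.351
```

```bash
python3 - <<'E'
from h import *
s=st();snap('side','s5')
b=cv2.imread('pics/s5.png')[80:140,335:390]
cv2.imwrite('pics/c5.png',np.clip(cv2.resize(b,None,fx=10,fy=10,interpolation=cv2.INTER_CUBIC)*2.5,0,255).astype(np.uint8))
E
```

```text
t 5.53 pos [ 584.2 -211.7  140.5] rpy [ 3.1306e+00  3.0000e-03 -1.4454e+00] F [ 0.34 -0.58  0.01] M [0.027 0.007 0.022] w 0.351 j [-0.485  0.366  1.475 -0.004  1.312  0.962]
```

View pics/c5.png

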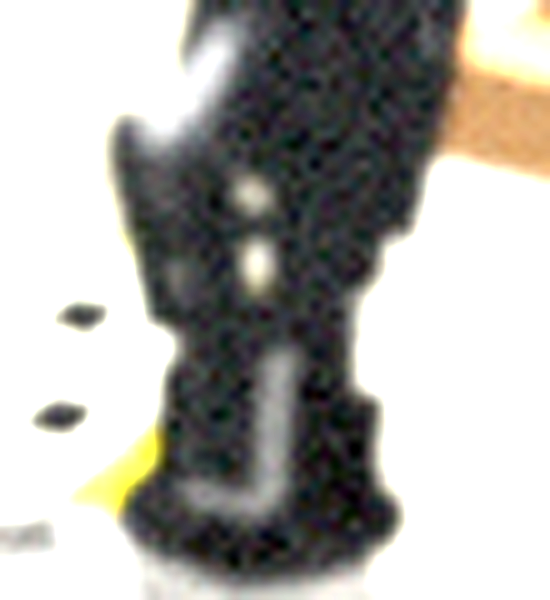

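The front finger now stands beside the bar, with its tip just above the disc. I'll level the tool, re-centre it and close.

```bash
python3 - <<'E'
from h import *
st();corr(-1.446)
E
```

```text
t 5.58 pos [ 584.4 -211.7  140.8] rpy [ 3.1311e+00  2.7000e-03 -1.4454e+00] F [-0.06 -0.45  0.7 ] M [-0.014 -0.007  0.003] w 0.353 j [-0.485  0.365  1.474 -0.004  1.312  0.962]
rotvec [-0.0013 -0.0107 -0.0006]
```

Emit:
{"name": "step_arm", "arguments": {
  "plan": [
    [0.03,0.0035,-0.0016,0,-0.0013,-0.0107,0],
    [0.03,0,0,0,0,0,0],
    [0.03,0,0,0,0,0,0]
  ]
}}

```text
clock: 5.95
tool_pos: [589.6, -214.2, 143.1]
orientation: [-3.137, -0.003, -1.445]
wrist_force: [0.1, 0.5, -0.5]
gripper_width: 0.354
```

```bash
python3 - <<'E'
from h import *
st();corr(-1.446)
E
```

```text
t 5.95 pos [ 589.6 -214.2  143.1] rpy [-3.1374e+00 -2.6000e-03 -1.4454e+00] F [ 0.07  0.52 -0.54] M [0.088 0.    0.01 ] w 0.354 j [-0.486  0.364  1.471  0.     1.301  0.959]
rotvec [ 0.0021  0.0045 -0.0006]
```

Emit:
{"name": "step_arm", "arguments": {
  "plan": [
    [0.03,-0.0015,0.0008,-0.003,0.001,0.003,0],
    [0.03,0,0,-0.001,0,0,0],
    [0.03,0,0,0,0,0,0]
  ]
}}

```text
clock: 6.32
tool_pos: [588.2, -213.5, 139.3]
orientation: [-3.14, -0.002, -1.445]
wrist_force: [-0.2, 1.8, 0.5]
gripper_width: 0.355
```

```bash
python3 - <<'E'
from h import *
st();corr(-1.446)
E
```

```text
t 6.33 pos [ 588.2 -213.5  139.3] rpy [-3.1398e+00 -1.6000e-03 -1.4454e+00] F [-0.19  1.81  0.5 ] M [ 0.006 -0.008 -0.051] w 0.355 j [-0.486  0.366  1.476 -0.     1.297  0.959]
rotvec [ 0.0014  0.002  -0.0006]
```

Well placed. Closing gently.

Emit:
{"name": "step_arm", "arguments": {
  "plan": [
    [0.018,0,0,0,0,0,0],
    [0.005,0,0,0,0,0,0],
    [0.0,0,0,0,0,0,0],
    [0.0,0,0,0,0,0,0]
  ],
  "force": 25
}}

```text
clock: 6.82
tool_pos: [588.2, -213.5, 139.4]
orientation: [-3.14, -0.002, -1.445]
wrist_force: [-0.2, -0.6, 0.2]
gripper_width: 0.157
```

```bash
python3 - <<'E'
from h import *
st();corr(-1.446)
E
```

```text
t 6.83 pos [ 588.2 -213.5  139.4] rpy [-3.1398e+00 -1.7000e-03 -1.4455e+00] F [-0.24 -0.58  0.22] M [ 0.019  0.052 -0.032] w 0.157 j [-0.486  0.366  1.476 -0.     1.297  0.959]
rotvec [ 0.0014  0.002  -0.0005]
```

Gripped: the opening is about 13.4 mm. I'll firm the grip and turn about 9° anticlockwise, which stays short of any possible stop.

Emit:
{"name": "step_arm", "arguments": {
  "plan": [
    [0.0,0,0,0,0,0,0],
    [0.0,0,0,0,0,0,0],
    [0.0,0,0,0,0,0,0.03],
    [0.0,0,0,0,0,0,0.03],
    [0.0,0,0,0,0,0,0.03],
    [0.0,0,0,0,0,0,0.03],
    [0.0,0,0,0,0,0,0.03],
    [0.0,0,0,0,0,0,0]
  ],
  "force": 70
}}

```text
clock: 7.82
tool_pos: [588.2, -213.5, 139.5]
orientation: [-3.14, -0.002, -1.285]
wrist_force: [-0.3, 0.3, 1.0]
gripper_width: 0.147
```

```bash
python3 - <<'E'
from h import *
st()
E
```

```text
t 7.83 pos [ 588.2 -213.5  139.5] rpy [-3.1398e+00 -1.6000e-03 -1.2849e+00] F [-0.35  0.26  1.05] M [ 0.029  0.04  -0.003] w 0.147 j [-0.486  0.366  1.476  0.     1.297  0.798]
```

Emit:
{"name": "step_arm", "arguments": {
  "plan": [
    [0.0,0,0,0,0,0,0.025],
    [0.0,0,0,0,0,0,0.025],
    [0.0,0,0,0,0,0,0]
  ]
}}

```text
clock: 8.2
tool_pos: [588.2, -213.6, 139.5]
orientation: [-3.14, -0.002, -1.231]
wrist_force: [0.2, -0.9, -0.0]
gripper_width: 0.143
```

```bash
python3 - <<'E'
from h import *
st()
E
```

```text
t 8.2 pos [ 588.2 -213.6  139.5] rpy [-3.1397e+00 -1.8000e-03 -1.2313e+00] F [ 0.17 -0.91 -0.02] M [ 0.007 -0.016  0.006] w 0.143 j [-0.487  0.366  1.476  0.     1.297  0.745]
```

Emit:
{"name": "step_arm", "arguments": {
  "plan": [
    [0.0,0,0,0,0,0,0]
  ]
}}

```text
clock: 8.32
tool_pos: [588.2, -213.5, 139.5]
orientation: [-3.14, -0.002, -1.231]
wrist_force: [0.2, -0.1, 0.5]
gripper_width: 0.151
```

```bash
python3 - <<'E'
from h import *
st()
E
```

```text
t 8.32 pos [ 588.2 -213.5  139.5] rpy [-3.1398e+00 -1.7000e-03 -1.2312e+00] F [ 0.22 -0.09  0.54] M [0.024 0.031 0.002] w 0.151 j [-0.487  0.366  1.476  0.     1.297  0.745]
```

Emit:
{"name": "step_arm", "arguments": {
  "plan": [
    [0.0,0,0,0,0,0,0.025],
    [0.0,0,0,0,0,0,0.025],
    [0.0,0,0,0,0,0,0]
  ]
}}

```text
clock: 8.7
tool_pos: [588.2, -213.6, 139.5]
orientation: [-3.14, -0.002, -1.178]
wrist_force: [-0.0, 0.4, 0.4]
gripper_width: 0.152
```

```bash
python3 - <<'E'
from h import *
st()
E
```

```text
t 8.7 pos [ 588.2 -213.6  139.5] rpy [-3.1398e+00 -1.7000e-03 -1.1777e+00] F [-0.01  0.38  0.42] M [ 0.019  0.035 -0.014] w 0.152 j [-0.487  0.366  1.476  0.     1.297  0.691]
```

Emit:
{"name": "step_arm", "arguments": {
  "plan": [
    [0.0,0,0,0,0,0,0.025],
    [0.0,0,0,0,0,0,0.025],
    [0.0,0,0,0,0,0,0]
  ]
}}

```text
clock: 9.07
tool_pos: [588.2, -213.6, 139.5]
orientation: [-3.14, -0.002, -1.124]
wrist_force: [0.2, 1.4, -0.5]
gripper_width: 0.144
```

```bash
python3 - <<'E'
from h import *
st()
E
```

```text
t 9.07 pos [ 588.2 -213.6  139.5] rpy [-3.1398e+00 -1.7000e-03 -1.1242e+00] F [ 0.16  1.38 -0.5 ] M [ 0.028  0.018 -0.014] w 0.144 j [-0.487  0.366  1.476  0.     1.297  0.637]
```

Emit:
{"name": "step_arm", "arguments": {
  "plan": [
    [0.0,0,0,0,0,0,0.025],
    [0.0,0,0,0,0,0,0.025],
    [0.0,0,0,0,0,0,0]
  ]
}}

```text
clock: 9.45
tool_pos: [588.3, -213.8, 139.5]
orientation: [-3.14, -0.002, -1.071]
wrist_force: [0.6, 0.3, -0.2]
gripper_width: 0.151
```

```bash
python3 - <<'E'
from h import *
st();snap('side','s6')
b=cv2.imread('pics/s6.png')[80:140,335:390]
cv2.imwrite('pics/c6.png',np.clip(cv2.resize(b,None,fx=10,fy=10,interpolation=cv2.INTER_CUBIC)*2.5,0,255).astype(np.uint8))
E
```

```text
t 9.45 pos [ 588.3 -213.8  139.5] rpy [-3.1396e+00 -2.2000e-03 -1.0711e+00] F [ 0.56  0.25 -0.21] M [-0.031 -0.036 -0.065] w 0.151 j [-0.487  0.366  1.476  0.     1.296  0.584]
```

View pics/c6.png

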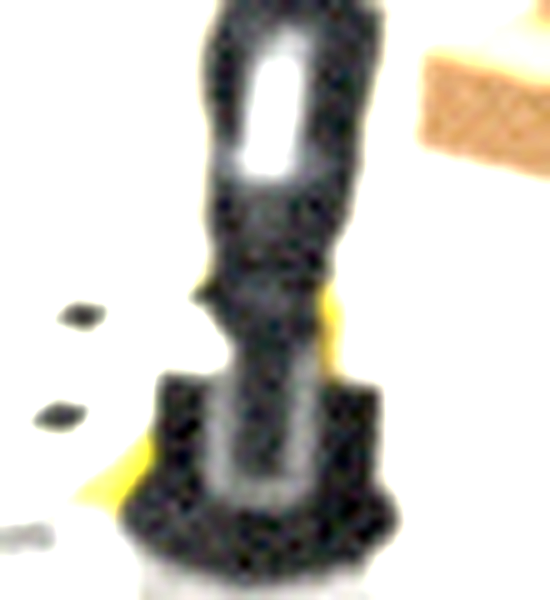

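The bar turns with the gripper: its top edge is now level in the view. Mz = -0.065 may be first contact, so I'll continue in smaller steps.

Emit:
{"name": "step_arm", "arguments": {
  "plan": [
    [0.0,0,0,0,0,0,0.01],
    [0.0,0,0,0,0,0,0.01],
    [0.0,0,0,0,0,0,0]
  ]
}}

```text
clock: 9.88
tool_pos: [588.4, -213.8, 139.5]
orientation: [-3.139, -0.002, -1.05]
wrist_force: [0.2, -0.5, -0.1]
gripper_width: 0.147
```

```bash
python3 - <<'E'
from h import *
st()
E
```

```text
t 9.88 pos [ 588.4 -213.8  139.5] rpy [-3.1395e+00 -2.3000e-03 -1.0503e+00] F [ 0.22 -0.51 -0.14] M [-0.03   0.051 -0.209] w 0.147 j [-4.870e-01  3.660e-01  1.476e+00  1.000e-03  1.296e+00  5.630e-01]
```

Mz is -0.21 N m, so the cap rests about 0.05 rad into the sprung stop. Holding there.

Emit:
{"name": "step_arm", "arguments": {
  "plan": [
    [0.0,0,0,0,0,0,0],
    [0.0,0,0,0,0,0,0],
    [0.0,0,0,0,0,0,0],
    [0.0,0,0,0,0,0,0]
  ]
}}

```text
clock: 10.38
tool_pos: [588.4, -213.8, 139.5]
orientation: [-3.139, -0.002, -1.05]
wrist_force: [-0.4, -0.7, 0.0]
gripper_width: 0.149
```

```bash
python3 - <<'E'
from h import *
st()
E
```

```text
t 10.38 pos [ 588.4 -213.8  139.5] rpy [-3.1395e+00 -2.3000e-03 -1.0503e+00] F [-0.42 -0.71  0.03] M [-0.068  0.022 -0.175] w 0.149 j [-4.870e-01  3.660e-01  1.476e+00  1.000e-03  1.296e+00  5.630e-01]
```

Emit:
{"name": "step_arm", "arguments": {
  "plan": [
    [0.0,0,0,0,0,0,0],
    [0.0,0,0,0,0,0,0],
    [0.0,0,0,0,0,0,0],
    [0.0,0,0,0,0,0,0],
    [0.0,0,0,0,0,0,0],
    [0.0,0,0,0,0,0,0]
  ]
}}

```text
clock: 11.12
tool_pos: [588.4, -213.8, 139.5]
orientation: [-3.139, -0.002, -1.05]
wrist_force: [0.5, -0.5, 0.2]
gripper_width: 0.152
```

```bash
python3 - <<'E'
from h import *
st()
E
```

```text
t 11.12 pos [ 588.4 -213.8  139.5] rpy [-3.1395e+00 -2.3000e-03 -1.0504e+00] F [ 0.49 -0.52  0.2 ] M [-0.096 -0.04  -0.137] w 0.152 j [-4.870e-01  3.660e-01  1.476e+00  1.000e-03  1.296e+00  5.630e-01]
```

The hold lasted over 1 s with Mz between -0.14 and -0.21. Now I press down gently, checking force and travel.

Emit:
{"name": "step_arm", "arguments": {
  "plan": [
    [0.0,0,0,-0.002,0,0,0],
    [0.0,0,0,-0.0015,0,0,0],
    [0.0,0,0,0,0,0,0]
  ]
}}

```text
clock: 11.5
tool_pos: [588.5, -213.9, 139.5]
orientation: [-3.139, -0.003, -1.05]
wrist_force: [-0.8, -0.1, -0.1]
gripper_width: 0.147
```

```bash
python3 - <<'E'
from h import *
st()
E
```

```text
t 11.5 pos [ 588.5 -213.9  139.5] rpy [-3.1395e+00 -3.0000e-03 -1.0498e+00] F [-0.78 -0.11 -0.15] M [ 0.038  0.213 -0.154] w 0.147 j [-0.487  0.366  1.476  0.     1.295  0.563]
```

The preload swallowed those shifts: z did not change. Each row starts from the measured pose, so I'll use a single bigger row and read the force under load.

Emit:
{"name": "step_arm", "arguments": {
  "plan": [
    [0.0,0,0,-0.003,0,0,0]
  ]
}}

```text
clock: 11.62
tool_pos: [588.6, -213.9, 138.1]
orientation: [-3.139, -0.004, -1.05]
wrist_force: [-3.9, 1.6, 10.1]
gripper_width: 0.149
```

```bash
python3 - <<'E'
from h import *
st()
E
```

```text
t 11.62 pos [ 588.6 -213.9  138.1] rpy [-3.1392 -0.0035 -1.0495] F [-3.91  1.58 10.11] M [ 0.286  0.811 -0.104] w 0.149 j [-0.487  0.367  1.478  0.     1.292  0.563]
```

Emit:
{"name": "step_arm", "arguments": {
  "plan": [
    [0.0,0,0,-0.004,0,0,0]
  ]
}}

```text
clock: 11.75
tool_pos: [588.7, -214.0, 135.8]
orientation: [-3.139, -0.004, -1.049]
wrist_force: [-3.9, 1.4, 9.0]
gripper_width: 0.15
```

```bash
python3 - <<'E'
from h import *
st()
E
```

```text
t 11.75 pos [ 588.7 -214.   135.8] rpy [-3.1391 -0.004  -1.049 ] F [-3.95  1.39  9.04] M [ 0.296  0.787 -0.005] w 0.15 j [-0.487  0.37   1.48  -0.     1.288  0.562]
```

Emit:
{"name": "step_arm", "arguments": {
  "plan": [
    [0.0,0,0,-0.003,0,0,0]
  ]
}}

```text
clock: 11.88
tool_pos: [588.7, -214.0, 134.6]
orientation: [-3.139, -0.004, -1.048]
wrist_force: [-4.4, 1.9, 11.1]
gripper_width: 0.143
```

```bash
python3 - <<'E'
from h import *
st()
E
```

```text
t 11.88 pos [ 588.7 -214.   134.6] rpy [-3.1392 -0.0044 -1.0482] F [-4.38  1.86 11.13] M [ 0.377  0.952 -0.029] w 0.143 j [-0.486  0.371  1.481 -0.     1.285  0.562]
```

Travel is about 4.9 mm at 11 N and Mz has dropped, so the cap is below the stop. I'll turn on while keeping the downward offset.

Emit:
{"name": "step_arm", "arguments": {
  "plan": [
    [0.0,0,0,-0.0022,0,0,0.025]
  ]
}}

```text
clock: 12.0
tool_pos: [588.8, -214.0, 134.5]
orientation: [-3.139, -0.005, -1.022]
wrist_force: [-4.5, 1.5, 9.4]
gripper_width: 0.147
```

```bash
python3 - <<'E'
from h import *
st()
E
```

```text
t 12.0 pos [ 588.8 -214.   134.5] rpy [-3.1392 -0.005  -1.0219] F [-4.53  1.5   9.39] M [ 0.354  0.874 -0.006] w 0.147 j [-4.860e-01  3.710e-01  1.481e+00 -1.000e-03  1.284e+00  5.360e-01]
```

Emit:
{"name": "step_arm", "arguments": {
  "plan": [
    [0.0,0,0,-0.0022,0,0,0.04],
    [0.0,0,0,-0.0022,0,0,0.04]
  ]
}}

```text
clock: 12.25
tool_pos: [589.5, -214.3, 134.8]
orientation: [-3.139, -0.007, -0.938]
wrist_force: [-3.5, 2.1, 11.3]
gripper_width: 0.145
```

```bash
python3 - <<'E'
from h import *
st();corr(-1)
E
```

```text
t 12.25 pos [ 589.5 -214.3  134.8] rpy [-3.1386 -0.0074 -0.9379] F [-3.49  2.05 11.3 ] M [ 0.339  0.875 -0.01 ] w 0.145 j [-4.860e-01  3.700e-01  1.481e+00 -1.000e-03  1.282e+00  4.520e-01]
rotvec [ 0.0044  0.0066 -0.0621]
```

Emit:
{"name": "step_arm", "arguments": {
  "plan": [
    [0.0,-0.0008,0.0003,-0.0026,0.001,0.002,0.05],
    [0.0,-0.0008,0.0003,-0.0025,0.001,0.002,0.05]
  ]
}}

```text
clock: 12.5
tool_pos: [590.1, -214.6, 135.0]
orientation: [-3.138, -0.009, -0.833]
wrist_force: [-2.9, 0.9, 10.6]
gripper_width: 0.147
```

```bash
python3 - <<'E'
from h import *
st();corr(-.8)
E
```

```text
t 12.5 pos [ 590.1 -214.6  135. ] rpy [-3.1382 -0.0092 -0.8333] F [-2.94  0.95 10.62] M [ 0.294  0.55  -0.008] w 0.147 j [-0.487  0.37   1.481  0.     1.281  0.347]
rotvec [0.0044 0.0087 0.0333]
```

Emit:
{"name": "step_arm", "arguments": {
  "plan": [
    [0.0,-0.001,0.0005,-0.003,0.002,0.005,0.05],
    [0.0,-0.0008,0.0003,-0.0026,0.001,0.003,0.05]
  ]
}}

```text
clock: 12.75
tool_pos: [590.5, -214.7, 134.9]
orientation: [-3.14, -0.008, -0.729]
wrist_force: [-4.4, 1.7, 11.3]
gripper_width: 0.151
```

```bash
python3 - <<'E'
from h import *
st();corr(-.7)
E
```

```text
t 12.75 pos [ 590.5 -214.7  134.9] rpy [-3.1402 -0.0076 -0.7285] F [-4.4   1.72 11.31] M [0.338 0.673 0.005] w 0.151 j [-0.486  0.372  1.478 -0.     1.284  0.242]
rotvec [0.0039 0.0066 0.0285]
```

Emit:
{"name": "step_arm", "arguments": {
  "plan": [
    [0.0,-0.001,0.0004,-0.0028,0.002,0.004,0.05],
    [0.0,-0.001,0.0003,-0.0026,0.001,0.003,0.05]
  ]
}}

```text
clock: 13.0
tool_pos: [590.5, -214.8, 134.8]
orientation: [-3.141, -0.006, -0.624]
wrist_force: [-2.5, 1.4, 10.0]
gripper_width: 0.152
```

```bash
python3 - <<'E'
from h import *
st();corr(-.6)
E
```

```text
t 13.0 pos [ 590.5 -214.8  134.8] rpy [-3.1413 -0.0058 -0.6238] F [-2.48  1.42 10.03] M [ 0.23   0.586 -0.044] w 0.152 j [-4.860e-01  3.740e-01  1.476e+00 -1.000e-03  1.286e+00  1.380e-01]
rotvec [0.0031 0.0049 0.0238]
```

Emit:
{"name": "step_arm", "arguments": {
  "plan": [
    [0.0,-0.001,0.0004,-0.0026,0.001,0.003,0.03],
    [0.0,-0.001,0.0003,-0.0025,0.001,0.002,0.03]
  ]
}}

```text
clock: 13.25
tool_pos: [590.5, -214.8, 134.9]
orientation: [3.141, -0.006, -0.56]
wrist_force: [-2.1, 2.3, 11.0]
gripper_width: 0.151
```

```bash
python3 - <<'E'
from h import *
st();corr(-.6)
E
```

```text
t 13.25 pos [ 590.5 -214.8  134.9] rpy [ 3.1413 -0.0062 -0.5603] F [-2.1   2.25 11.  ] M [0.248 0.514 0.033] w 0.151 j [-4.860e-01  3.730e-01  1.476e+00 -1.000e-03  1.286e+00  7.500e-02]
rotvec [ 0.0037  0.005  -0.0397]
```

Emit:
{"name": "step_arm", "arguments": {
  "plan": [
    [0.0,-0.0008,0.0003,-0.0025,0.001,0.003,0.025],
    [0.0,-0.0008,0.0003,-0.0025,0.001,0.002,0.025]
  ]
}}

```text
clock: 13.5
tool_pos: [590.2, -214.7, 134.9]
orientation: [3.14, -0.005, -0.508]
wrist_force: [-4.2, 1.8, 11.2]
gripper_width: 0.148
```

```bash
python3 - <<'E'
from h import *
st();corr(-.6)
E
```

```text
t 13.5 pos [ 590.2 -214.7  134.9] rpy [ 3.1404 -0.0048 -0.5079] F [-4.18  1.84 11.18] M [ 0.366  0.85  -0.229] w 0.148 j [-4.860e-01  3.740e-01  1.476e+00 -1.000e-03  1.287e+00  2.200e-02]
rotvec [ 0.0036  0.0034 -0.0921]
```

Mz is rising, so this is probably the hard end stop. One more small step to confirm.

Emit:
{"name": "step_arm", "arguments": {
  "plan": [
    [0.0,-0.0005,0.0002,-0.0025,0,0.001,0.025]
  ]
}}

```text
clock: 13.62
tool_pos: [589.8, -214.6, 134.9]
orientation: [3.14, -0.005, -0.482]
wrist_force: [-5.4, 2.1, 12.8]
gripper_width: 0.149
```

```bash
python3 - <<'E'
from h import *
st();corr(-.6)
E
```

```text
t 13.62 pos [ 589.8 -214.6  134.9] rpy [ 3.1397 -0.0045 -0.4821] F [-5.44  2.08 12.84] M [ 0.411  1.072 -0.256] w 0.149 j [-0.486  0.373  1.477 -0.002  1.287 -0.003]
rotvec [ 0.0039  0.0029 -0.1179]
```

Turned about 35° since first touch and Mz stays at -0.25, so this is the end of the turn. Letting up.

Emit:
{"name": "step_arm", "arguments": {
  "plan": [
    [0.0,0,0,0.0,0,0,0.005],
    [0.0,0,0,0.002,0,0,0],
    [0.0,0,0,0.002,0,0,0],
    [0.0,0,0,0.002,0,0,0]
  ]
}}

```text
clock: 14.12
tool_pos: [589.4, -214.4, 141.8]
orientation: [3.14, -0.004, -0.477]
wrist_force: [-0.2, 0.5, 0.9]
gripper_width: 0.149
```

```bash
python3 - <<'E'
from h import *
st();corr(-.5)
E
```

```text
t 14.12 pos [ 589.4 -214.4  141.8] rpy [ 3.1396 -0.0039 -0.4767] F [-0.23  0.51  0.93] M [-0.033  0.114 -0.122] w 0.149 j [-0.486  0.366  1.472 -0.002  1.3   -0.008]
rotvec [ 0.0036  0.0025 -0.0233]
```

It rose past the closed height without a pull, so it is released. Lifting on.

Emit:
{"name": "step_arm", "arguments": {
  "plan": [
    [0.0,0,0,0.003,0,0,0],
    [0.0,0,0,0.004,0,0,0],
    [0.0,0,0,0.005,0,0,0]
  ]
}}

```text
clock: 14.5
tool_pos: [588.5, -213.7, 151.7]
orientation: [3.14, -0.0, -0.476]
wrist_force: [-0.6, 0.2, -2.6]
gripper_width: 0.149
```

```bash
python3 - <<'E'
from h import *
st();corr(-.5);snap('side','s7')
b=cv2.imread('pics/s7.png')[70:160,330:400]
cv2.imwrite('pics/c7.png',np.clip(cv2.resize(b,None,fx=6,fy=6,interpolation=cv2.INTER_CUBIC)*2,0,255).astype(np.uint8))
E
```

```text
t 14.5 pos [ 588.5 -213.7  151.7] rpy [ 3.1399e+00 -5.0000e-04 -4.7600e-01] F [-0.59  0.2  -2.57] M [-0.019  0.008 -0.016] w 0.149 j [-0.485  0.357  1.462 -0.002  1.322 -0.009]
rotvec [ 0.0017 -0.0004 -0.024 ]
```

View pics/c7.png

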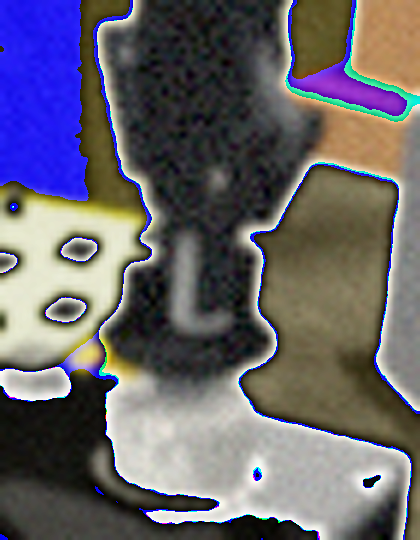

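The cap's disc is above the neck, still held. Lifting clear.

Emit:
{"name": "step_arm", "arguments": {
  "plan": [
    [0.0,0,0,0.006,0,0,0],
    [0.0,0,0,0.008,0,0,0],
    [0.0,0,0,0.012,0,0,0],
    [0.0,0,0,0.02,0,0,0],
    [0.0,0,0,0.02,0,0,0],
    [0.0,0,0,0,0,0,0]
  ]
}}

```text
clock: 15.3
tool_pos: [589.6, -214.2, 224.2]
orientation: [3.14, -0.005, -0.476]
wrist_force: [0.5, 0.4, -1.8]
gripper_width: 0.146
```

```bash
python3 - <<'E'
from h import *
st();corr(-.5);snap('side','s8')
b=cv2.imread('pics/s8.png')[50:170,300:410]
cv2.imwrite('pics/c8.png',np.clip(cv2.resize(b,None,fx=5,fy=5,interpolation=cv2.INTER_CUBIC)*1.5,0,255).astype(np.uint8))
E
```

```text
t 15.3 pos [ 589.6 -214.2  224.2] rpy [ 3.1398 -0.0051 -0.4759] F [ 0.5   0.39 -1.75] M [0.002 0.    0.022] w 0.146 j [-0.485  0.299  1.385 -0.002  1.452 -0.009]
rotvec [ 0.0039  0.0037 -0.0241]
```

View pics/c8.png

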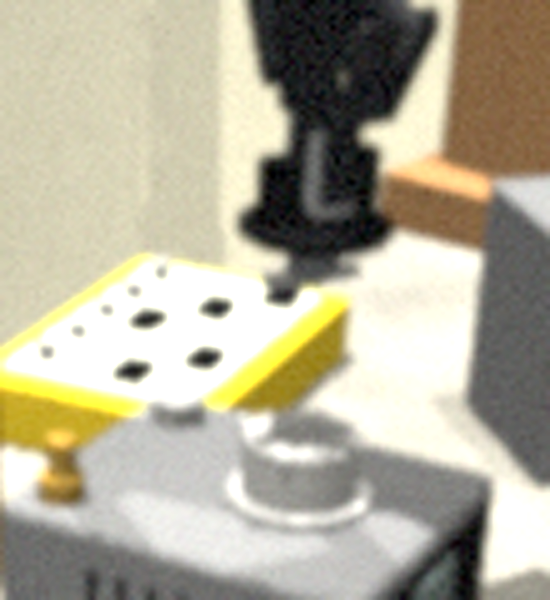

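The cap is off, held upright, and the neck is open. Carrying it over to the cup.

Emit:
{"name": "step_arm", "arguments": {
  "plan": [
    [0.0,-0.002,0.03,0,0,0.002,0],
    [0.0,-0.004,0.05,0,0,0.002,0],
    [0.0,-0.004,0.06,0,0,0,0],
    [0.0,-0.004,0.06,0,0,0,0],
    [0.0,-0.004,0.06,0,0,0,0],
    [0.0,-0.004,0.06,0,0,0,0],
    [0.0,-0.004,0.05,0,0,0,0],
    [0.0,0,0.02,0,0,0,0]
  ]
}}

```text
clock: 16.35
tool_pos: [555.1, 185.7, 213.5]
orientation: [3.134, 0.013, -0.482]
wrist_force: [-0.4, -0.7, -1.4]
gripper_width: 0.15
```

Emit:
{"name": "step_arm", "arguments": {
  "plan": [
    [0.0,0,0,0,0,0,0],
    [0.0,0,0,0,0,0,0]
  ]
}}

```text
clock: 16.6
tool_pos: [553.7, 186.3, 211.5]
orientation: [3.131, 0.015, -0.479]
wrist_force: [-0.1, -0.9, -1.8]
gripper_width: 0.15
```

```bash
python3 - <<'E'
from h import *
st();corr(-.476)
E
```

```text
t 16.6 pos [553.7 186.3 211.5] rpy [ 3.1307  0.0152 -0.4791] F [-0.06 -0.85 -1.84] M [-0.029 -0.     0.004] w 0.15 j [1.760e-01 2.330e-01 1.493e+00 1.000e-03 1.434e+00 6.550e-01]
rotvec [ 0.0027 -0.0185  0.003 ]
```

Emit:
{"name": "step_arm", "arguments": {
  "plan": [
    [0.0,0.006,-0.004,-0.02,0.0015,-0.013,0.003],
    [0.0,0,0,-0.02,0,0,0],
    [0.0,0,0,-0.02,0,0,0],
    [0.0,0,0,0,0,0,0],
    [0.0,0,0,0,0,0,0]
  ]
}}

```text
clock: 17.23
tool_pos: [561.3, 174.6, 150.3]
orientation: [3.137, 0.003, -0.485]
wrist_force: [-0.1, 0.1, -1.4]
gripper_width: 0.152
```

```bash
python3 - <<'E'
from h import *
st();corr(-.476)
E
```

```text
t 17.23 pos [561.3 174.6 150.3] rpy [ 3.1367e+00  2.6000e-03 -4.8540e-01] F [-0.14  0.11 -1.4 ] M [-0.021 -0.005 -0.021] w 0.152 j [ 0.156  0.285  1.56  -0.002  1.302  0.642]
rotvec [ 0.0031 -0.0046  0.0094]
```

Emit:
{"name": "step_arm", "arguments": {
  "plan": [
    [0.0,0.0008,0.007,-0.02,0.002,-0.003,0.005],
    [0.0,0,0,-0.02,0,0,0],
    [0.0,0,0,-0.015,0,0,0],
    [0.0,0,0,0,0,0,0],
    [0.0,0,0,0,0,0,0]
  ]
}}

```text
clock: 17.85
tool_pos: [567.1, 180.7, 100.2]
orientation: [-3.137, -0.008, -0.483]
wrist_force: [-0.4, 0.4, -1.6]
gripper_width: 0.143
```

```bash
python3 - <<'E'
from h import *
s=st();corr(-.476)
snap('side','s9');snap('top','t9')
x,y,z=s['tool_pos'];c=(x,y);b=z-8.5
G=(0,255,0);R=(0,0,255);Y=(0,255,255);cu=(562.5,182)
pol=[(ring(c,33,b+24),G),(ring(c,33,b+31),G),(ring(c,12,b),Y),(ring(cu,31,40),R)]
im=overlay('side','pics/s9.png','pics/o9.png',pol,190,300,190,310,5)
im2=overlay('top','pics/t9.png','pics/o9t.png',pol,220,300,150,240,5)
E
```

```text
t 17.85 pos [567.1 180.7 100.2] rpy [-3.1368 -0.0082 -0.4828] F [-0.38  0.41 -1.57] M [0.03  0.028 0.004] w 0.143 j [ 1.640e-01  3.440e-01  1.595e+00 -1.000e-03  1.193e+00  6.470e-01]
rotvec [-0.0004  0.0095  0.0067]
```

View pics/o9.png

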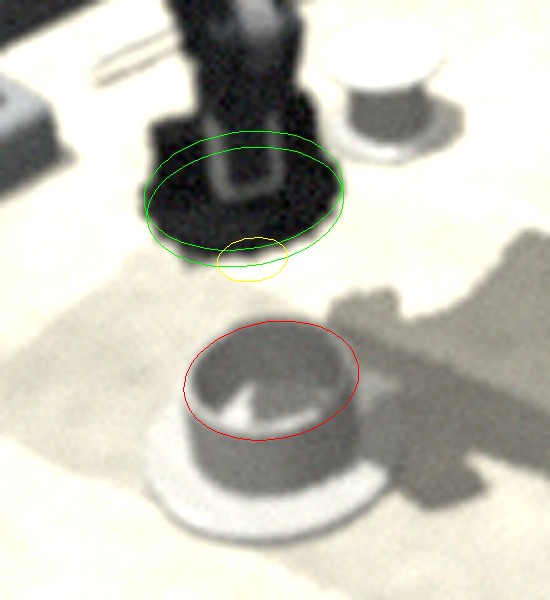

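View pics/o9t.png

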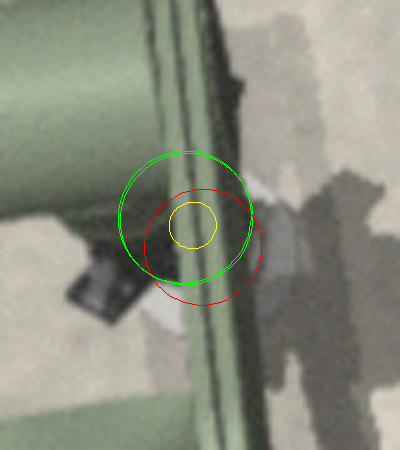

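```bash
python3 - <<'E'
from h import *
b=cv2.imread('pics/s9.png')[205:255,212:268]
cv2.imwrite('pics/c9.png',cv2.resize(b,None,fx=10,fy=10,interpolation=cv2.INTER_CUBIC))
E
```

```text
(no output)
```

View pics/c9.png

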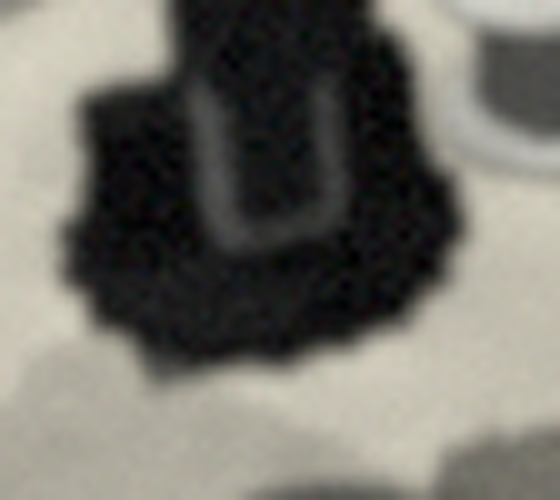

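```bash
python3 - <<'E'
from h import *
d=np.load('pics/s9.npy')
x,y,z=567.1,180.7,100.2;b=z-8.5
u=np.array([np.cos(1.09),np.sin(1.09)])
for s in(1,-1):
    for h in(2,7): print('lug',s,h,project('side',[x+s*23*u[0],y+s*23*u[1],b+h]))
print('bot',project('side',[x,y,b]))
P=cloud('side',d,212,268,205,255)
for v in range(208,250,3):
    r=P[(P[:,1]==v)];r=r[np.hypot(r[:,2]-x,r[:,3]-y)<60];r=r[r[:,4]>30]
    print(v,*[(int(a),*[int(t) for t in np.round(q)]) for a,q in zip(r[::4,0],r[::4,2:])])
b=cv2.imread('pics/s8.png')[85:115,335:390]
cv2.imwrite('pics/c8b.png',cv2.resize(b,None,fx=13,fy=13,interpolation=cv2.INTER_CUBIC))
E
```

```text
lug 1 2 [226.68023552 243.75299189]
lug 1 7 [226.35266931 241.48181911]
lug -1 2 [252.82653558 237.3218686 ]
lug -1 7 [252.60698897 235.07508216]
bot [240.00438044 241.4010332 ]
208 (228, 581, 186, 158) (232, 541, 208, 188) (236, 526, 212, 197) (240, 527, 204, 193) (244, 534, 191, 182) (248, 522, 192, 188)
211 (229, 579, 186, 154) (233, 535, 211, 187) (237, 538, 202, 181) (241, 535, 196, 179) (245, 532, 191, 178) (249, 555, 164, 152) (253, 550, 159, 152)
214 (220, 584, 202, 154) (224, 581, 196, 152) (228, 574, 193, 153) (232, 561, 195, 160) (236, 538, 204, 176) (240, 549, 188, 162) (244, 552, 177, 155) (248, 555, 167, 148) (252, 550, 163, 148)
217 (219, 584, 204, 149) (223, 575, 203, 153) (227, 570, 198, 152) (231, 565, 194, 153) (235, 553, 195, 158) (239, 552, 188, 155) (243, 548, 184, 155) (247, 556, 169, 143) (251, 552, 164, 142)
220 (220, 578, 207, 147) (224, 573, 203, 147) (228, 571, 197, 145) (232, 561, 196, 149) (236, 554, 194, 151) (240, 550, 188, 150) (244, 554, 177, 142) (248, 554, 169, 138) (252, 552, 162, 134)
223 (220, 582, 205, 139) (224, 573, 204, 142) (228, 571, 198, 
[... 614 characters left out ...]
, 211, 123) (222, 578, 207, 123) (226, 572, 203, 123) (230, 567, 198, 123) (234, 562, 195, 123) (238, 557, 190, 123) (242, 554, 185, 121) (246, 547, 181, 123) (250, 542, 177, 123) (254, 537, 173, 123)
235 (220, 575, 214, 122) (224, 568, 210, 123) (228, 564, 206, 123) (232, 558, 202, 123) (236, 554, 197, 122) (240, 548, 194, 124) (244, 542, 190, 124) (248, 538, 185, 123) (252, 534, 180, 122)
238 (221, 573, 214, 116) (226, 561, 213, 122) (230, 554, 209, 124) (234, 551, 204, 122) (238, 545, 201, 123) (242, 539, 197, 124) (246, 538, 190, 120) (250, 557, 167, 96)
241 (226, 578, 201, 99) (230, 554, 210, 118) (234, 550, 206, 118) (238, 543, 203, 120) (242, 558, 184, 100)
244 (227, 577, 201, 94)
247
```

View pics/c8b.png

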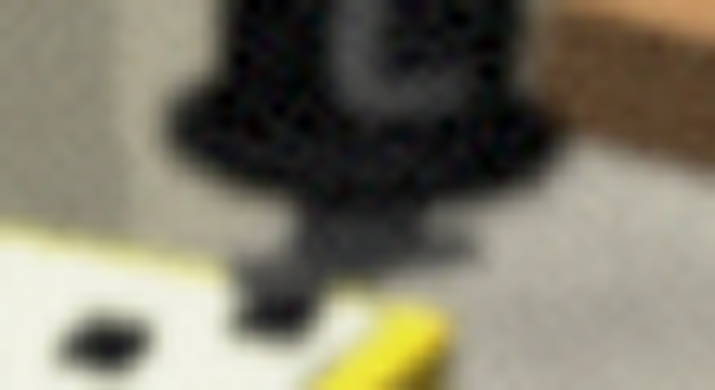

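Depth confirms the held cap: disc top at z 123 and lug at (577, 201, 94–99), so the cap's origin is the reading minus 8.5 and it is upright. Re-centring over the cup.

Emit:
{"name": "step_arm", "arguments": {
  "plan": [
    [0.0,-0.0035,0.0013,0,0,0.004,0],
    [0.0,0,0,0,0,0,0],
    [0.0,0,0,0,0,0,0]
  ]
}}

```text
clock: 18.32
tool_pos: [564.0, 182.3, 101.5]
orientation: [-3.137, -0.006, -0.483]
wrist_force: [0.0, -0.3, -1.2]
gripper_width: 0.152
```

```bash
python3 - <<'E'
from h import *
st();corr(-.483)
E
```

```text
t 18.32 pos [564.  182.3 101.5] rpy [-3.1375 -0.0061 -0.4825] F [ 0.04 -0.33 -1.21] M [ 0.003  0.034 -0.008] w 0.152 j [ 0.167  0.339  1.599 -0.     1.197  0.65 ]
rotvec [-0.0008  0.0073 -0.0005]
```

Emit:
{"name": "step_arm", "arguments": {
  "plan": [
    [0.0,-0.001,0,-0.012,0,0.003,0],
    [0.0,0,0,-0.012,0,0.002,0],
    [0.0,0,0,-0.012,0,0,0],
    [0.0,0,0,0,0,0,0],
    [0.0,0,0,0,0,0,0]
  ]
}}

```text
clock: 18.95
tool_pos: [561.8, 182.1, 61.5]
orientation: [3.142, 0.001, -0.483]
wrist_force: [-0.4, -1.0, -1.4]
gripper_width: 0.148
```

```bash
python3 - <<'E'
from h import *
s=st();corr(-.483)
snap('side','s10')
x,y,z=s['tool_pos'];c=(x,y);b=z-8.5
G=(0,255,0);R=(0,0,255);Y=(0,255,255);cu=(562.5,182)
pol=[(ring(c,33,b+24),G),(ring(c,33,b+31),G),(ring(c,12,b),Y),(ring(cu,31,40),R)]
overlay('side','pics/s10.png','pics/o10.png',pol,190,300,190,310,5)
E
```

```text
t 18.95 pos [561.8 182.1  61.5] rpy [ 3.1415e+00  8.0000e-04 -4.8250e-01] F [-0.36 -1.03 -1.39] M [-0.027  0.034 -0.015] w 0.148 j [0.167 0.39  1.622 0.    1.13  0.649]
rotvec [-0.0003 -0.0007 -0.0005]
```

View pics/o10.png

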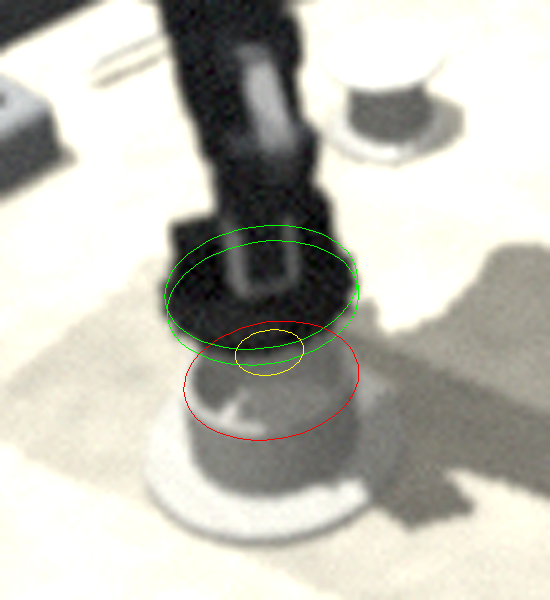

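Centred. Lowering into the cup in stages.

Emit:
{"name": "step_arm", "arguments": {
  "plan": [
    [0.0,0.0003,0,-0.008,0,0,0],
    [0.0,0,0,-0.008,0,0,0],
    [0.0,0,0,-0.006,0,0,0],
    [0.0,0,0,0,0,0,0]
  ]
}}

```text
clock: 19.5
tool_pos: [562.4, 182.1, 38.5]
orientation: [-3.141, 0.0, -0.483]
wrist_force: [0.5, -0.2, -1.6]
gripper_width: 0.15
```

```bash
python3 - <<'E'
from h import *
s=st();corr(-.483)
E
```

```text
t 19.5 pos [562.4 182.1  38.5] rpy [-3.1411e+00  1.0000e-04 -4.8260e-01] F [ 0.5  -0.15 -1.56] M [-0.026 -0.014 -0.026] w 0.15 j [1.670e-01 4.220e-01 1.633e+00 1.000e-03 1.086e+00 6.490e-01]
rotvec [-0.0005  0.0001 -0.0004]
```

Emit:
{"name": "step_arm", "arguments": {
  "plan": [
    [0.0,0,0,-0.005,0,0,0],
    [0.0,0,0,-0.004,0,0,0],
    [0.0,0,0,-0.002,0,0,0]
  ]
}}

```text
clock: 19.88
tool_pos: [562.9, 182.2, 27.2]
orientation: [-3.14, -0.001, -0.483]
wrist_force: [0.1, -0.3, -1.4]
gripper_width: 0.147
```

```bash
python3 - <<'E'
from h import *
s=st();corr(-.483)
E
```

```text
t 19.88 pos [562.9 182.2  27.2] rpy [-3.1405e+00 -8.0000e-04 -4.8250e-01] F [ 0.07 -0.25 -1.4 ] M [ 0.037 -0.017  0.003] w 0.147 j [0.167 0.438 1.637 0.    1.065 0.649]
rotvec [-0.0006  0.0012 -0.0005]
```

Emit:
{"name": "step_arm", "arguments": {
  "plan": [
    [0.0,0,0,-0.0015,0,0,0],
    [0.0,0,0,-0.001,0,0,0]
  ]
}}

```text
clock: 20.12
tool_pos: [562.9, 182.2, 24.6]
orientation: [-3.14, -0.001, -0.483]
wrist_force: [0.5, -0.5, 2.6]
gripper_width: 0.15
```

```bash
python3 - <<'E'
from h import *
s=st();corr(-.483)
E
```

```text
t 20.12 pos [562.9 182.2  24.6] rpy [-3.1405e+00 -8.0000e-04 -4.8250e-01] F [ 0.48 -0.47  2.6 ] M [-0.025  0.102 -0.094] w 0.15 j [0.167 0.442 1.638 0.    1.06  0.649]
rotvec [-0.0006  0.0013 -0.0005]
```

Contact with the rim at reading 24.6, where 24.5 was predicted. I'll seat it lightly, then look before letting go.

Emit:
{"name": "step_arm", "arguments": {
  "plan": [
    [0.0,0,0,-0.001,0,0,0],
    [0.0,0,0,0,0,0,0]
  ]
}}

```text
clock: 20.38
tool_pos: [563.4, 182.3, 24.8]
orientation: [-3.14, -0.001, -0.482]
wrist_force: [0.6, -0.1, -1.9]
gripper_width: 0.15
```

```bash
python3 - <<'E'
from h import *
s=st()
snap('side','s11')
b=cv2.imread('pics/s11.png')[215:300,200:285]
cv2.imwrite('pics/c11.png',cv2.resize(b,None,fx=7,fy=7,interpolation=cv2.INTER_CUBIC))
E
```

```text
t 20.38 pos [563.4 182.3  24.8] rpy [-3.1401e+00 -1.4000e-03 -4.8240e-01] F [ 0.62 -0.06 -1.89] M [-0.018  0.008 -0.006] w 0.15 j [0.167 0.442 1.638 0.    1.06  0.649]
```

View pics/c11.png

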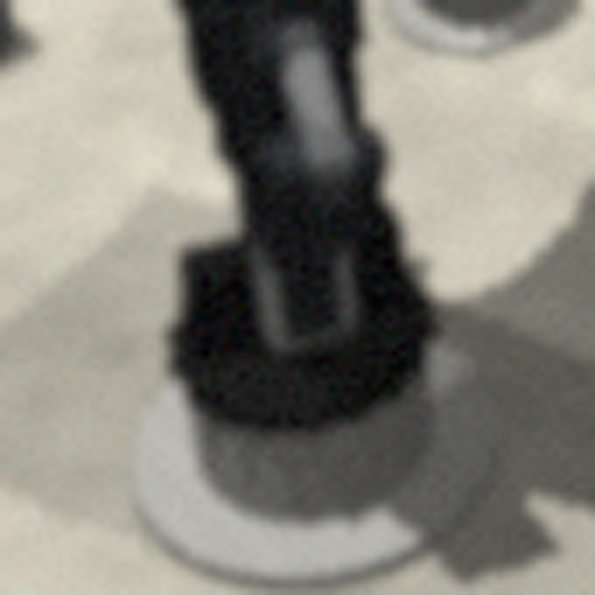

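The disc sits on the rim, within a few mm of centre. Letting go.

Emit:
{"name": "step_arm", "arguments": {
  "plan": [
    [0.0,0,0,-0.0005,0,0,0],
    [0.02,0,0,0,0,0,0],
    [0.03,0,0,0,0,0,0],
    [0.045,0,0,0,0,0,0],
    [0.045,0,0,0,0,0,0]
  ],
  "force": 20
}}

```text
clock: 21.05
tool_pos: [564.4, 182.5, 24.8]
orientation: [-3.139, -0.003, -0.482]
wrist_force: [-0.4, -0.4, 0.1]
gripper_width: 0.526
```

```bash
python3 - <<'E'
from h import *
s=st()
E
```

```text
t 21.05 pos [564.4 182.5  24.8] rpy [-3.1388e+00 -3.1000e-03 -4.8250e-01] F [-0.36 -0.4   0.14] M [ 0.013 -0.002  0.052] w 0.526 j [0.167 0.443 1.637 0.    1.058 0.649]
```

Released. Rising straight up, then backing off so the cameras can see the cup.

Emit:
{"name": "step_arm", "arguments": {
  "plan": [
    [0.045,0,0,0.01,0,0,0],
    [0.045,0,0,0.02,0,0,0],
    [0.045,0,0,0.04,0,0,0],
    [0.045,0,0,0.05,0,0,0],
    [0.045,0,0,0.05,0,0,0],
    [0.045,0,-0.05,0.01,0,0,0],
    [0.045,0,-0.06,0,0,0,0],
    [0.045,0,-0.06,0,0,0,0]
  ]
}}

```text
clock: 22.05
tool_pos: [564.4, 12.3, 217.2]
orientation: [-3.135, -0.011, -0.473]
wrist_force: [1.0, 0.1, -0.4]
gripper_width: 0.526
```

Emit:
{"name": "step_arm", "arguments": {
  "plan": [
    [0.045,-0.04,-0.05,0,0,0,0],
    [0.045,-0.04,-0.05,0,0,0,0],
    [0.045,-0.02,-0.02,0,0,0,0],
    [0.045,0,0,0,0,0,0]
  ]
}}

```text
clock: 22.55
tool_pos: [465.6, -111.6, 221.0]
orientation: [-3.136, -0.019, -0.48]
wrist_force: [-0.1, 0.2, -0.3]
gripper_width: 0.529
```

```bash
python3 - <<'E'
from h import *
s=st()
snap('side','s12');snap('top','t12')
cu=(562.5,182);c=cu
G=(0,255,0);R=(0,0,255);Y=(0,255,255)
pol=[(ring(c,33,40),G),(ring(c,33,47),G)]
a=overlay('side','pics/s12.png','pics/o12.png',pol,200,285,215,300,5)
b=overlay('top','pics/t12.png','pics/o12t.png',pol,235,290,175,230,7)
o=np.zeros((425,810,3),np.uint8);o[:425,:425]=a;o[:385,425:]=b
cv2.imwrite('pics/o12.png',o[:,:800])
d=np.load('pics/t12.npy');P=cloud('top',d,235,290,175,230)
bar=P[P[:,4]>68];print('bar',len(bar),np.median(bar[:,4]),cv2.minAreaRect(bar[:,2:4].astype(np.float32)))
D=P[(P[:,4]>42)&(P[:,4]<53)];print('disc',np.median(D[:,4]),cv2.minEnclosingCircle(D[:,2:4].astype(np.float32)))
A=D[:,2:];A=A[np.abs((A[:,:2]-np.array(cu))@np.array([-.89,.46]))>10];k=np.linalg.lstsq(np.c_[A[:,:2]-cu,np.ones(len(A))],A[:,2],rcond=None)[0];print('disc tilt',k)
E
```

```text
t 22.55 pos [ 465.6 -111.6  221. ] rpy [-3.1357 -0.0191 -0.48  ] F [-0.1   0.21 -0.26] M [ 0.02  -0.002 -0.008] w 0.529 j [-0.42  -0.031  1.763  0.005  1.39   0.059]
bar 115 77.01607852759412 ((562.1008911132812, 182.46578979492188), (55.015480041503906, 13.764796257019043), 61.35507583618164)
disc 47.594143465742036 ((562.8155517578125, 182.753173828125), 34.38027572631836)
disc tilt [ 8.01397220e-03 -2.77418985e-03  4.73712286e+01]
```

View pics/o12.png

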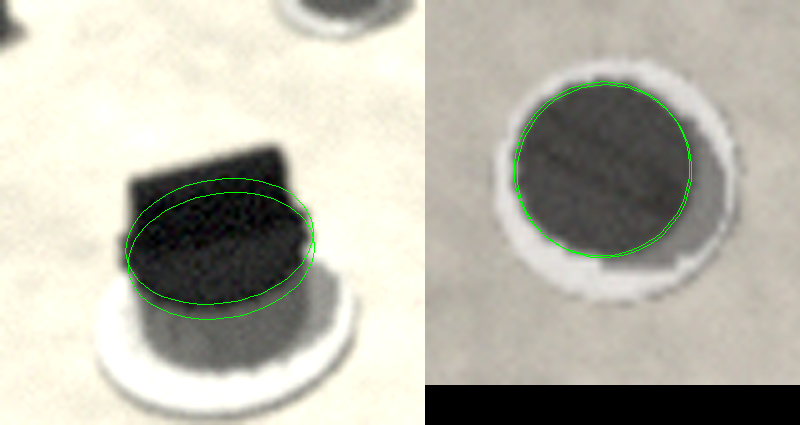

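View pics/t12.png

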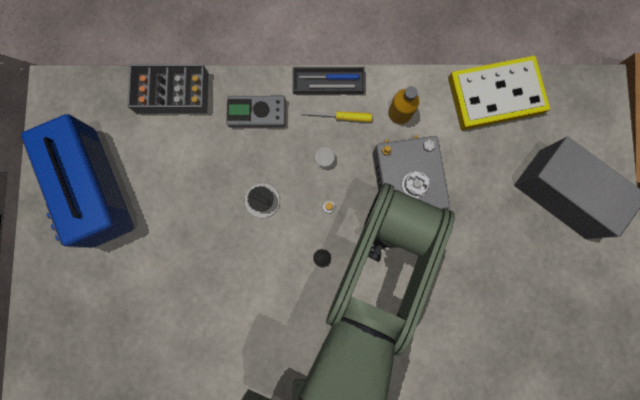

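The cap stands centred and level in the cup: bar top at z 77, disc top at z 47.5, centre within 1 mm of the cup's. The neck is open at (417,183) and the bystanders are at the same pixels as at the start. Handing in.

```bash
python3 - <<'E'
from station import env
print(env.sign_off())
E
```

```text
the job is handed in; nothing more can be done
None
```

The cap is off the unit and standing in the drip cup, let go. The job is handed in at about 22.6 s; no verdict came back.

- **First stop:** I turned the cap anticlockwise without pressing until it met the sprung stop. I held it there for over 1 s with Mz between -0.14 and -0.21 N m, roughly 0.035–0.05 rad on the stop.
- **Pressing and turning on:** I pressed about 5 mm by tool travel, with 9–13 N on the wrist. I then turned on about 35° past first touch. I took this as the hard end from a torque rise to about -0.25 N m.
- **Lift and place:** The cap lifted straight out without a pull. I lowered it until the disc touched the cup rim, then opened the fingers.

**Last checks:**
- The cap is centred within about 1 mm of the cup, disc top at z 47.5 mm (expected 47) and bar top at z 77 mm, level to within 0.01 rad.
- The neck is open, the bystanders appear in the same place in the top picture, and the arm is clear with near-zero wrist force.

**What disagreed:**
- The fingertips are about 29 mm above the reported TCP, measured in the side depth picture. My first close therefore shut above the bar without touching it, and I regrasped with that allowance.
- The first two press commands did not move the cap against its 7 N preload, so I used larger steps.
- During the press the wrist force read 1–2 N less than the spring figures suggest.

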